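# Close the plug adaptor and clamp it for gluing

### The arm

A 7-joint arm with a two-finger parallel gripper is mounted at the origin on the work surface. World frame = base frame: x ahead of the robot, y to its left, z up, the work surface at z = 0. Lengths are in m, angles in rad, forces in N, time in s.
With the tool pointing down it reaches from about 0.4 to 0.85 m from the base axis. Payload 4.5 kg.
Tool frame: the origin (TCP) lies midway between the tips of the shut fingers; the grasp point (between the pads) lies 19 mm behind it; x points along the fingers, y is the direction in which the jaws open and shut, and the axes are right-handed (so a half turn about x gives the same grasp; the last joint's range is limited). The gripper opens to 88 mm and grips with 3 to 60 N. Pads are 18 mm wide; open, the fingers measure 123 mm over their backs; the gripper's body (75 mm by 187 mm) begins 45 mm behind the grasp point.
Start: joints at [1.343, 0.689, -0.195, 1.565, 0.157, 0.902, -0.215], TCP at [0.162, -0.604, 0.2] pointing down, gripper open.
Joint ranges: [-3.01, 3.01], [-0.46, 2.08], [-1.47, 1.51], [0.13, 2.56], [-1, 4.14], [0.04, 2.09], [-2.66, 2.66]. Speed limits (rad/s): [2.57, 2.57, 3.14, 3.14, 3.14, 3.14, 3.14].

### API

Orientations are given as a unit quaternion [x, y, z, w].
In Python, from plant import r gives the robot as it stands.
- The arm moves only by the tool arm_command, never from a script. Its argument "plan" is a list of rows, each a list of 5 numbers: the finger opening in m, from 0 to 0.0881, then the shift along the tool's x, y, z in m, then the turn about the tool's x in rad. In form: [[grip, dx, dy, dz, roll], ...]. A call has 1 to 12 rows; each row shifts and turns the commanded pose from where the row before left it, along the tool's axes as they then stand; what a row does not reach is not made up. A row lasts 1/8 s, in which the tool goes at most 62.5 mm and 10.7 degrees, less where a joint would pass 70% of its speed; a pose out of reach is approached as far as the arm can. A call is refused whole if a number of a shift passes 0.0625 or a number of a turn 0.188, either way. A call with a gripper value outside its range is refused whole. The fingers move at their own pace and stop on an object; "force" is the grip in N (left out, the last holds). Time passes only in rows, so rows that do not move let the fingers close. It gives the time, the measured TCP pose, the force and the opening at its end, in the units of the state.
- r.get_state(): the state, without advancing time (a new reading comes with each control period).
- r.snapshot(name): name is "scene" or "top" or "wrist"; returns (picture, depth): 384x512x3 uint8, red, green, blue; 384x512 float32, m along the optical axis (not along the pixel's ray), 0 where there is no reading.
- r.calibration(name): a dict with "fx", "fy", "cx", "cy" (pixels), "eye" and "orientation" of the camera in the world; the wrist camera has in their place "mount" (4x4, takes a point from camera to tool coordinates, whose origin is the TCP and whose axes are the tool frame's). Camera axes: x right, y down, z forward; pixel columns grow to the right and rows downward; lengths in m; the calibration is good to about 2 mm. The wrist camera is an equidistant fisheye: a pixel r from the principal point sees the ray r / f radians off the axis. A picture is of the moment at which its call begins: read the wrist's pose just before it. calibration takes no time and is no camera call.
- r.finish_job(): hands the job in, once; it reports no verdict.
The state is a dict: "clock": time; "q": joint angles; "qd": joint speeds; "joint_torque": joint torques, N m; "tool_pos": TCP position; "eef_rot": TCP orientation; "contact_force": force on the tool from outside, world axes, zero at the start; "moment": the same for the moment, N m; "opening": opening from 0.0 (shut) to 1.0 (fully open).
Only numpy, scipy, OpenCV 4.12 (cv2) and the standard library are available. Lean on these libraries where they do the work, as an engineer would, in place of code of your own. Each camera call takes 0.05 s, during which the arm holds its last target.

### The job

The grey plug adaptor is to be glued shut: its pinned back half already stands in the bench clamp; stand the loose cover upright in the cradle in front of it, between the back half and the clamp's sprung pad, with its socket holes towards the pad, and let it go. Then pump the clamp's trigger until the pad touches the cover and presses it against the back half, with the pad's spring visibly pushed in but not jammed home, which would crush the shell; work the jaw by the trigger alone and leave everything else on the bench where it is. Finish still gripping the trigger squeezed, without letting go.

Things in the scene. Friction and masses are not known exactly. Their poses are not given: they have to be found in the camera images.
- clamp: One-hand rod clamp on a wooden board 92 (x) x 245 (y) x 12 mm fixed to the bench. Origin on the bench under the clamp line, z up. The jaw advances towards its -y. Offsets below are in this frame, z from the bench. From -y: fixed jaw, cradle, sprung pad on rod (jaw plate 34 mm wide, top z = 60 mm), black housing (y = 45 to 103, 36 wide, top z = 92 mm), rod tail to y = 163 mm, z = 33 to 51 mm.
- fixed_jaw (a point): Middle of the fixed jaw's inner face, (0, -100, 42) mm of the clamp: two steel posts, top at z = 64 mm; the back half stands against them.
- cradle (a point): On the board (top at z = 12 mm) where the closed cover's underside centre belongs: (0, -58.5, 12) mm of the clamp. Two low rails along y guide the cover: inner faces at x = +-28 mm, tops at z = 20 mm, y = -98 to -18 mm. Set down 3 to 8 mm short of the back half, the cover is closed by the pad.
- handle (a point): Fixed handle at grip height, (0, 88.4, 143) mm of the clamp: black upright bar 30 mm wide (x), y = 81.4 to 95.4 mm, top at z = 160 mm. The trigger stands on its -y side and is squeezed towards it (+y).
- squeeze_mid (a point): (0, 77.9, 143) mm of the clamp, fixed: middle of the 35 mm span (y = 60.4 to 95.4) of trigger and handle when fully squeezed. At rest they span y = 43.6 to 95.4. A gripper coming from above, closing along the clamp's y and centred here, meets the handle just as the trigger is fully squeezed, and frees the trigger fully when opened beyond 69 mm.
- trigger: Trigger lever, hinged across x at (0, 60, 83.5) mm of the clamp (its origin), swings 0.28 rad from rest to its stop. Squeezing takes 6 to 12 N at its roll. A friction ratchet: while it is squeezed the jaw moves on in proportion, 10 mm for a full squeeze from rest; when it is let back a spring returns it and the jaw stays where it is.
- trigger_roll (a point): Centre of the trigger's black finger roll, 16 mm in diameter, 40 mm long along the clamp's x. In the clamp's frame y = 51.6 mm at rest, 68.4 mm fully squeezed, z = 143 mm. 1 mm of its travel towards the handle moves the jaw 0.6 mm on.
- rod: Sliding steel rod of the clamp with all it carries: jaw plate, and the pad in front (-y). Origin on the rod axis, 42 mm above the bench, at (0, 14, 42) mm of the clamp at the start; it can advance 60 mm towards -y. Its brake holds it against the pad's spring. It must not be pushed by hand (over 2 N).
- pad (a joint): How far the sprung pad is pushed back towards the jaw plate, m: 0 free, 0.015 jammed home. 0.4 N preload plus 0.25 N per mm. Wanted at the end: about 2 to 13 mm.
- pad_face (a point): Centre of the pad's flat front face (rubber disc 32 mm in diameter, 8 mm thick) that meets the cover, 42 mm above the bench. At the start it is at y = -10 to -30 mm of the clamp, 18 to 38 mm from where the closed cover's face will be.
- base_half: Back half of the adaptor, grey plastic, 46 mm (x) x 30 mm (y) x 60 mm high, 90 g, loose, standing on the clamp board against the fixed jaw, its brass pins pointing between the posts. Origin: centre of its underside. Its front face is at y = -69.5 mm of the clamp.
- cover: Loose cover half of the adaptor, grey plastic slab 46 mm wide (its x) x 22 mm thick (its y) x 60 mm high, about 60 g, standing upright on the bench to the right of the clamp. Origin: centre of its underside; z up. Its +y face carries three dark round socket holes; that face must look to the clamp's +y (the pad).
- cover_centre (a point): Centre of the cover, 30 mm above its underside. Closed up in the clamp it is at about (0, -58.5, 42) mm of the clamp.
- cover_face (a point): Centre of the cover's face with the three socket holes, 11 mm from its centre.
- tub: Bystander: white twist-cap plastic tub, 68 mm in diameter, 75 mm high; origin under its centre.
- bulbs: Bystander: open cardboard tray 70 x 140 x 40 mm with two clear pear-shaped bulbs standing in it, 110 mm high; origin under its centre.
- probe_holder: Bystander: yellow multimeter probe holder 50 x 90 x 55 mm with two probes, 111 mm high in all; origin under its centre.
- nut_driver: Bystander: steel nut driver 180 mm long, lying to the left of the clamp; origin under its middle.
- tape: Bystander: roll of black tape, 90 mm in diameter, 24 mm high; origin under its centre.
- plug_box: Bystander: small cardboard box of wall plugs 60 x 85 x 45 mm; origin under its centre.
Mind the look-alikes: they are no part of the job. What is shaped like the cover but blue or turquoise is not meant.

How it is judged:
On the way, in this order (a step that is already met when the one before it is completed fails the run):
1. the cover stands let go in the cradle between back half and pad, holes towards the pad, the pad not yet pressing it (x of cover_centre in the frame of clamp between -0.01 and 0.01 m and z of cover_centre in the frame of clamp between 0.038 and 0.046 m and angle between cover's own z axis and vertical below 0.12 rad and y of cover_face in the frame of clamp between -0.055 and -0.012 m and y of cover_centre in the frame of clamp below -0.03 m and contact force between the fingers and cover below 0.2 N and value of joint pad below 0.0012 m), for 0.2 s.
2. the trigger is being squeezed and the pad touches the cover (contact force between rod and cover above 0.3 N and contact force between the fingers and trigger above 1 N), for 0.05 s.
At the end, for the whole second after the job is handed in: Cover upright and square (0.12 rad) on the board within 10 mm of the clamp line, closed on the back half (3 mm), holes to the pad, not touched by the fingers; pad pressing it, pushed in 1.5 to 14 mm; fingers holding the trigger off its rest with over 2 N (x of cover_centre in the frame of clamp between -0.01 and 0.01 m and z of cover_centre in the frame of clamp between 0.038 and 0.046 m and angle between each of cover, base_half's own z axis and vertical below 0.12 rad and y of cover_face in the frame of clamp between -0.052 and -0.043 m and angle between the y axis of cover and the y axis of clamp, either way round below 0.12 rad and y of base_half in the frame of clamp below -0.08 m and value of joint pad between 0.0015 and 0.014 m and contact force between rod and cover above 0.6 N and contact force between cover and base_half above 0.5 N and contact force between the fingers and trigger above 2 N and y of trigger_roll in the frame of clamp above 0.0535 m and contact force between the fingers and cover below 0.2 N); the arm keeps its last pose, push and grip.
It fails at once if the shell is crushed: the pad is pushed in more than 14 mm (value of joint pad above 0.014 m).
It fails at once if the jaw or rod is pushed by the robot instead of by the trigger (over 2 N) (contact force between any of the fingers, the arm and rod above 2 N).
It fails at once if a bystander is moved more than 30 mm (distance of any of tub, bulbs, probe_holder, nut_driver, tape, plug_box from where it was at the start of the episode above 0.03 m).
It also fails if it takes over 48 s, if anything falls off the work surface, if the arm or the gripper's body presses on something with over 40 N, if the wrist force passes 120 N, or if a joint passes its speed limit or range.

## Working session

There is one attempt and no reset: what is moved stays moved. The work goes in short steps, Python scripts to look and compute and a tool call to move; the robot and the scene stay as the last step left them, time stands still between calls to the robot, and variables do not carry over. Pictures are saved under pics/ and viewed, and the job is handed in when it is done.

Besides the shell and the picture viewer there is one more tool, called after ">>>" in YAML: its name, and indented under it one key for each argument. arm_command: Moves the arm, as the interface text tells. Its arguments: {"type":"object","properties":{"plan":{"type":"array","items":{"type":"array","items":{"type":"number"}}},"force":{"type":"number"}},"required":["plan"]}

```bash
mkdir -p pics; ls
python3 - <<'E'
from plant import r
import cv2,numpy as np
s=r.get_state();print({k:np.round(v,4).tolist() for k,v in s.items()})
for n in("scene","top","wrist"):
    p,d=r.snapshot(n);cv2.imwrite(f"pics/{n}0.png",p[:,:,::-1]);np.save(f"pics/{n}0.npy",d)
    print(n,r.calibration(n))
E
```

```text
pics
{'clock': 0.0, 'q': [1.3428, 0.69, -0.1945, 1.5663, 0.1573, 0.9025, -0.2151], 'qd': [0.0006, 0.0004, 0.0014, 0.0017, -0.0003, 0.001, 0.0007], 'joint_torque': [0.0001, -52.7563, -1.267, -15.3428, -0.0527, 0.0066, 0.0002], 'tool_pos': [0.1616, -0.6031, 0.1995], 'eef_rot': [-0.7009, -0.093, 0.7012, -0.0917], 'contact_force': [0.126, -0.639, 0.5494], 'moment': [0.0313, -0.0408, 0.0102], 'opening': 0.9983}
scene {'fx': 457.0041868452736, 'fy': 457.0041868452736, 'cx': 254.56479701445065, 'cy': 187.74179366219852, 'eye': array([ 1.41663396, -0.37249964,  0.93351943]), 'orientation': array([ 0.76037708,  0.50714522, -0.21778591, -0.34234444])}
top {'fx': 390.44271594527623, 'fy': 390.44271594527623, 'cx': 258.2581042453372, 'cy': 189.91156963230526, 'eye': array([ 0.4586135 , -0.01104766,  1.39994422]), 'orientation': array([ 0.71473786, -0.6966941 ,  0.03869137, -0.04764565])}
wrist {'fx': 297.3186396354542, 'fy': 297.3186396354542, 'cx': 257.2325692132894, 'cy': 192.94531804776565, 'mount': array([[-3.98685305e-04, -2.93277373e-01,  9.56027313e-01,
        -1.85013998e-01],
       [ 9.99999910e-01, -2.53728284e-04,  3.39187490e-04,
         7.79348501e-04],
       [ 1.43095153e-04,  9.56027363e-01,  2.93277447e-01,
        -7.77847027e-02],
       [ 0.00000000e+00,  0.00000000e+00,  0.00000000e+00,
         1.00000000e+00]])}
```

View pics/scene0.png

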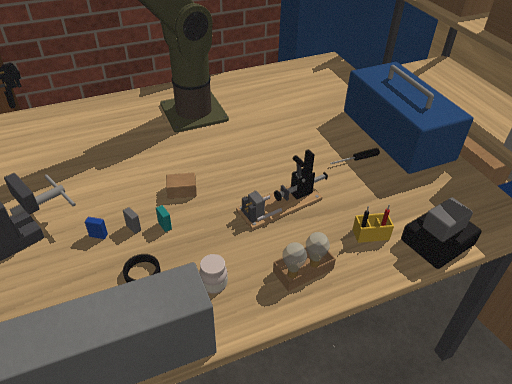

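View pics/top0.png

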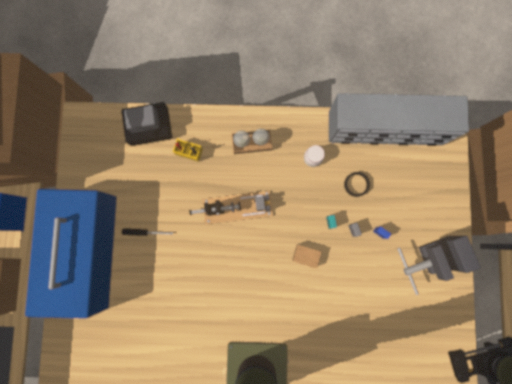

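View pics/wrist0.png

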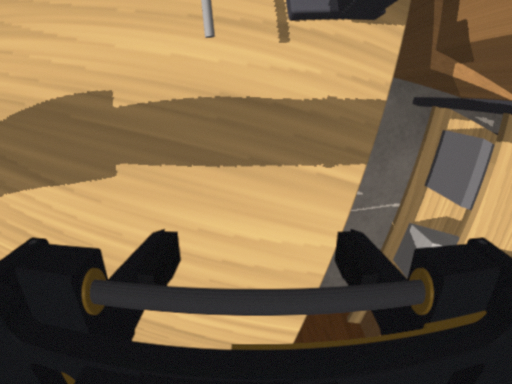

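The scene view shows three cover-shaped slabs: blue (96,227), grey (131,219) and turquoise (164,217). The other grey object, at (254,204), is the back half in the clamp. In the top view they are at blue (382,232), grey (355,229) and turquoise (332,221). I choose the grey one and will check it in a crop.

```bash
cat > h.py <<'E'
import numpy as np,cv2
from scipy.spatial.transform import Rotation as R
from plant import r
def cloud(n,d):
    c=r.calibration(n);v,u=np.indices(d.shape)
    P=np.stack([(u-c['cx'])/c['fx']*d,(v-c['cy'])/c['fy']*d,d],-1)
    return P@R.from_quat(c['orientation']).as_matrix().T+c['eye']
def proj(n,X):
    c=r.calibration(n);p=(np.atleast_2d(X)-c['eye'])@R.from_quat(c['orientation']).as_matrix()
    return np.c_[p[:,0]/p[:,2]*c['fx']+c['cx'],p[:,1]/p[:,2]*c['fy']+c['cy']]
def wproj(s,X):
    c=r.calibration('wrist');M=c['mount'];T=R.from_quat(s['eef_rot']).as_matrix()
    p=(np.atleast_2d(X)-s['tool_pos'])@T; p=(p-M[:3,3])@M[:3,:3]
    th=np.arctan2(np.hypot(p[:,0],p[:,1]),p[:,2]);k=th/np.hypot(p[:,0],p[:,1])*c['fx']
    return np.c_[p[:,0]*k+c['cx'],p[:,1]*k+c['cy']]
def wray(s,uv):
    c=r.calibration('wrist');M=c['mount'];T=R.from_quat(s['eef_rot']).as_matrix()
    q=(np.atleast_2d(uv).astype(float)-[c['cx'],c['cy']])/c['fx'];th=np.hypot(q[:,0],q[:,1])+1e-12
    d=np.c_[q*(np.sin(th)/th)[:,None],np.cos(th)]
    return T@M[:3,3]+s['tool_pos'],d@M[:3,:3].T@T.T
def wplane(s,uv,z):
    e,d=wray(s,uv);return e+d*((z-e[2])/d[:,2])[:,None]
E
python3 - <<'E'
from h import *
a=cv2.imread('pics/scene0.png');b=cv2.imread('pics/top0.png')
A=cv2.resize(a[195:245,80:180],None,fx=6,fy=6,interpolation=cv2.INTER_CUBIC)
cv2.imwrite('pics/c1.png',A)
cv2.imwrite('pics/c2.png',cv2.resize(a[140:235,225:345],None,fx=6,fy=6,interpolation=cv2.INTER_CUBIC))
cv2.imwrite('pics/c3.png',cv2.resize(b[180:250,180:280],None,fx=7,fy=7,interpolation=cv2.INTER_CUBIC))
cv2.imwrite('pics/c4.png',cv2.resize(b[205:245,310:400],None,fx=8,fy=8,interpolation=cv2.INTER_CUBIC))
for n in('scene','top'):
    d=np.load(f'pics/{n}0.npy');P=cloud(n,d)
    if n=='top':
        w=slice(210,245),slice(310,400)
        Q=P[w];m=(Q[...,2]>.045)&(Q[...,2]<.08)
        k,l,st,ce=cv2.connectedComponentsWithStats(m.astype(np.uint8))
        for i in range(1,k):
            X=Q[l==i]; print(st[i],X.mean(0).round(4),cv2.minAreaRect(X[:,:2].astype(np.float32)*1000))
        w=slice(185,225),slice(185,280);Q=P[w]
        for lo,hi in((.055,.075),(.08,.1),(.12,.18),(.03,.055)):
            m=(Q[...,2]>lo)&(Q[...,2]<hi);X=Q[m];print(lo,len(X),cv2.minAreaRect(X[:,:2].astype(np.float32)*1000),X[:,:2].min(0),X[:,:2].max(0))
E
```

```text
[18  4  9 14 93] [ 0.5231 -0.2479  0.058 ] ((522.9113159179688, -248.73883056640625), (45.27305221557617, 22.198108673095703), 11.04018783569336)
[41 12 11 15 98] [ 0.4976 -0.3287  0.058 ] ((497.5010681152344, -329.4519958496094), (45.99625015258789, 22.446619033813477), 20.693294525146484)
[ 66  16  15  13 100] [ 0.4904 -0.4216  0.0574] ((490.09307861328125, -423.4766845703125), (45.86030578613281, 22.43440818786621), 56.3734130859375)
0.055 195 ((558.6365966796875, 104.82378387451172), (48.750030517578125, 275.8846740722656), 10.712544441223145) [ 0.53439975 -0.03386203] [0.60606306 0.24184509]
0.08 48 ((555.8114624023438, 154.95803833007812), (37.45962905883789, 53.74808883666992), 2.0987725257873535) [0.53651465 0.12766243] [0.57528403 0.18127161]
0.12 113 ((559.1212158203125, 153.8360137939453), (39.032020568847656, 50.42857360839844), 2.6126506328582764) [0.53917077 0.12786625] [0.57947061 0.17930384]
0.03 196 ((561.6530151367188, 107.43317413330078), (36.86979675292969, 281.58416748046875), 6.4969635009765625) [ 0.53420441 -0.03445321] [0.59488062 0.24761956]
```

View pics/c1.png

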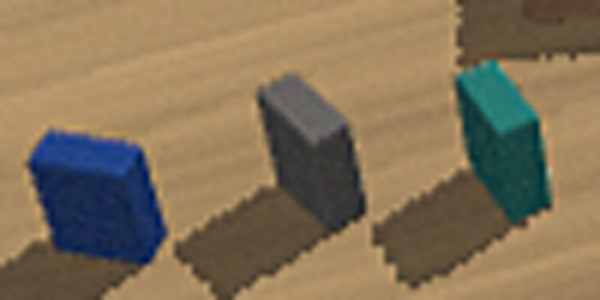

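View pics/c2.png

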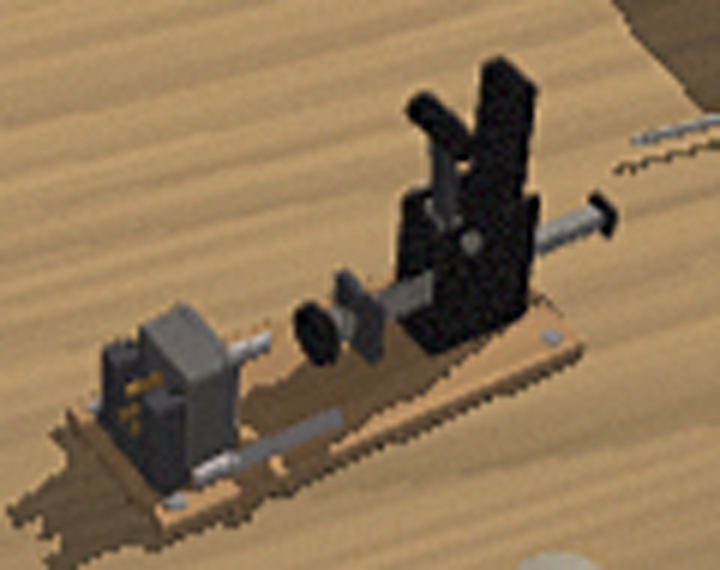

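View pics/c3.png

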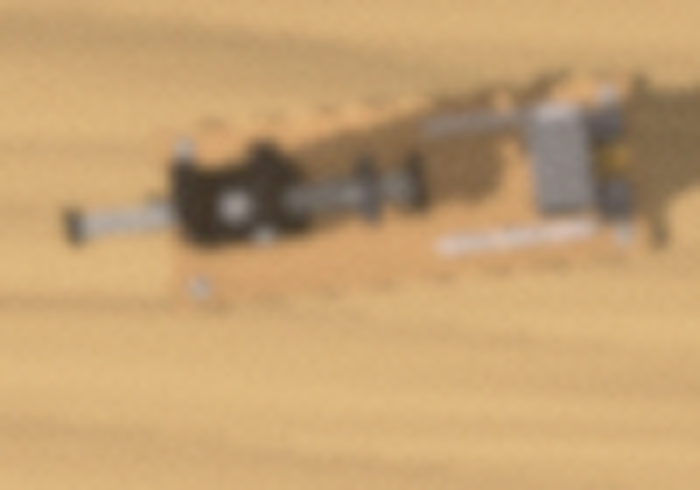

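View pics/c4.png

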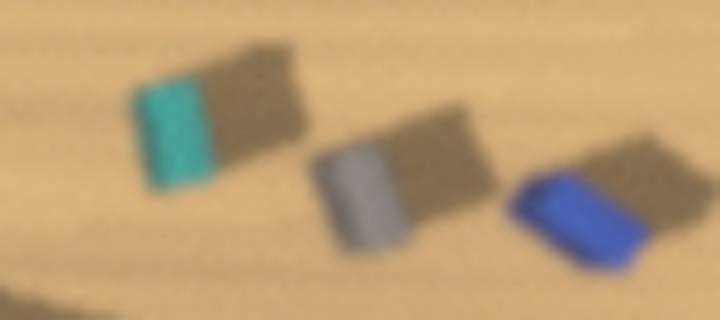

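Run:
```python
from h import *
s=r.get_state();print(R.from_quat(s['eef_rot']).as_matrix().round(3))
d=np.load('pics/top0.npy');P=cloud('top',d);b=cv2.imread('pics/top0.png')
w=slice(185,225),slice(185,280);Q=P[w]
k,l,st,ce=cv2.connectedComponentsWithStats((Q[...,2]>.066).astype(np.uint8))
for i in range(1,k):
    X=Q[l==i]
    if len(X)>10: print(st[i]+[185,185,0,0,0],X.mean(0).round(4),X[:,2].max(),cv2.minAreaRect(X[:,:2].astype(np.float32)*1000))
X=Q[Q[...,2]>.153];print(len(X),X.mean(0),X.min(0),X.max(0))
# board edges: height .006-.02
m=(Q[...,2]>.007);X=Q[m];print(cv2.minAreaRect(X[X[:,2]<.02][:,:2].astype(np.float32)*1000))
```

```text
[[-0.     0.259 -0.966]
 [ 0.001 -0.966 -0.259]
 [-1.    -0.001  0.   ]]
[255 196  10  14 113] [0.5789 0.0015 0.0716] 0.07785220577522178 ((579.0379638671875, 1.3819141387939453), (45.57756042480469, 29.294767379760742), 8.638711929321289)
[204 199  19  17 182] [0.5533 0.1535 0.1356] 1.3999442225803571 ((525.447021484375, 78.64289855957031), (216.0122833251953, 58.16476821899414), 68.37849426269531)
54 [0.53586325 0.13743555 0.38806948] [ 0.4586135  -0.01104766  0.15303662] [0.56797439 0.17930384 1.39994422]
((574.5304565429688, 102.01517486572266), (136.911865234375, 328.195556640625), 3.159489870071411)
```

```bash
cat >> h.py <<'E'
def delta(s,target,ang=None):
    "tool-axes shift to world target, roll (rad) to bring tool y to world yaw ang(deg)"
    T=R.from_quat(s['eef_rot']).as_matrix();d=T.T@(np.array(target)-s['tool_pos'])
    y=np.degrees(np.arctan2(T[1,1],T[0,1]))
    print('now',np.round(s['tool_pos'],4),'tool y yaw',y.round(2),'tilt',T[:2,0].round(4),'shift',d.round(4),'rows',np.abs(d).max()/.0625)
    if ang is not None: print('roll',np.radians(-((ang-y+180)%360-180)))
E
python3 - <<'E'
from h import *
P=cloud('top',np.load('pics/top0.npy'))
for a,b,c,d in((225,310,395,440),(225,310,440,480),(235,270,290,325)):
    X=P[a:b,c:d].reshape(-1,3);X=X[(X[:,2]>.03)&(X[:,2]<.5)];print(X.min(0),X.max(0))
s=r.get_state();delta(s,(.33,-.43,.19))
E
```

```text
[ 0.29004885 -0.61282229  0.03021183] [ 0.47069665 -0.46015507  0.16621073]
[ 0.34368884 -0.68918334  0.04351213] [ 0.48524044 -0.56334937  0.16632107]
[ 0.36478158 -0.21280379  0.03319413] [ 0.44109501 -0.11722685  0.05287664]
now [ 0.1616 -0.6032  0.1997] tool y yaw -75.0 tilt [-0.0004  0.0013] shift [ 0.0099 -0.1237 -0.2075] rows 3.3196622972581187
```

>>> arm_command:
  plan:
    - [0.088,0,-0.034,-0.057,0]
    - [0.088,0,-0.034,-0.057,0]
    - [0.088,0,-0.034,-0.057,0]
    - [0.088,0,0,0,0]

```text
clock: 0.65
tool_pos: [0.2979, -0.4642, 0.2004]
eef_rot: [0.702, 0.097, -0.699, 0.095]
contact_force: [0.3, -1.1, -0.5]
opening: 0.998
```

Run:
```python
from h import *
s=r.get_state();print(s['tool_pos'],s['clock']);p,d=r.snapshot('wrist');cv2.imwrite('pics/w1.png',p[:,:,::-1])
print(wproj(s,[[.4975,-.3295,.06],[.4975,-.3295,0]]))
delta(s,(.385,-.20,.13))
```

```text
[ 0.29791576 -0.46423023  0.20044857] 0.65
[[188.95259352 -20.36888529]
 [198.7471141   -3.31752768]]
now [ 0.2979 -0.4642  0.2004] tool y yaw -74.37 tilt [0.0027 0.003 ] shift [ 0.0715 -0.2308 -0.1548] rows 3.6934604586812982
```

View pics/w1.png

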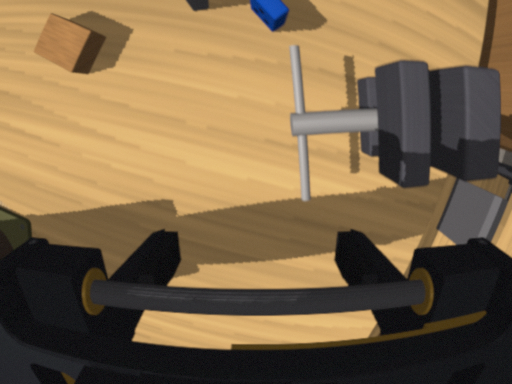

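>>> arm_command:
  plan:
    - [0.088,0,0,-0.052,0]
    - [0.088,0,0,-0.052,0]
    - [0.088,0,0,0,0]

```text
clock: 1.08
tool_pos: [0.397, -0.4412, 0.2001]
eef_rot: [0.702, 0.094, -0.7, 0.094]
contact_force: [-0.5, -0.0, -0.8]
opening: 0.995
```

Run:
```python
from h import *
s=r.get_state();print(s['tool_pos'],s['clock']);p,d=r.snapshot('wrist');p=p[:,:,::-1];cv2.imwrite('pics/w2.png',p)
u=wproj(s,[[.4975,-.3295,.06],[.4975,-.3295,0]]);print(u)
c=u.mean(0).astype(int);x0=max(c[0]-60,0);y0=max(c[1]-50,0)
cv2.imwrite('pics/w2c.png',cv2.resize(p[y0:y0+100,x0:x0+130],None,fx=6,fy=6,interpolation=cv2.INTER_CUBIC))
```

```text
[ 0.39702793 -0.44121104  0.20010865] 1.075
[[181.97859983  63.54167014]
 [193.30019205  69.55074862]]
```

View pics/w2c.png

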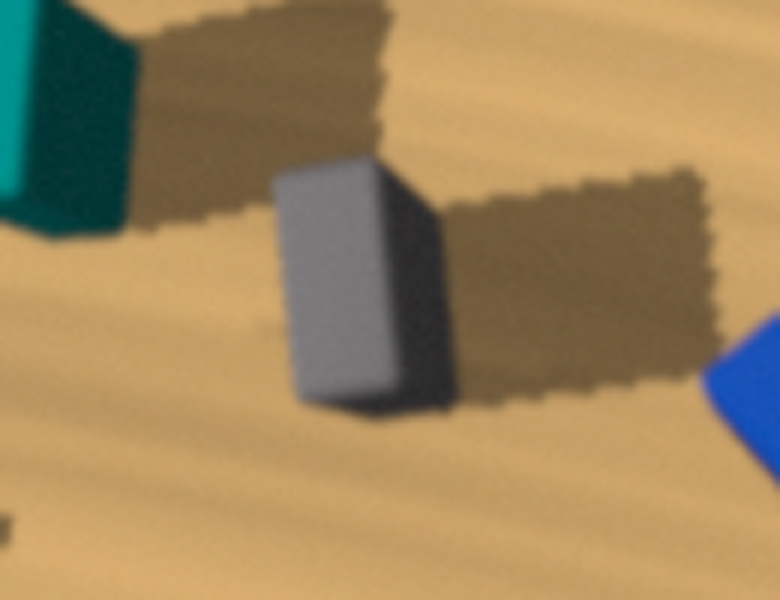

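>>> arm_command:
  plan:
    - [0.088,0.01,-0.058,-0.016,0]
    - [0.088,0.01,-0.058,-0.016,0]
    - [0.088,0.02,-0.058,-0.016,0]
    - [0.088,0.02,-0.058,-0.016,0]
    - [0.088,0,0,0,0]

```text
clock: 1.75
tool_pos: [0.3923, -0.2002, 0.14]
eef_rot: [-0.699, -0.095, 0.702, -0.093]
contact_force: [0.2, -0.3, 0.4]
opening: 1.0
```

Run:
```python
from h import *
s=r.get_state();print(s['tool_pos'],s['clock']);p,d=r.snapshot('wrist');p=p[:,:,::-1];cv2.imwrite('pics/w3.png',p)
u=wproj(s,[[.4975,-.3295,.06],[.4975,-.3295,0]]);print(u)
c=u.mean(0).astype(int);x0=max(c[0]-60,0);y0=max(c[1]-50,0)
cv2.imwrite('pics/w3c.png',cv2.resize(p[y0:y0+100,x0:x0+130],None,fx=6,fy=6,interpolation=cv2.INTER_CUBIC))
```

```text
[ 0.39232744 -0.20017682  0.14000004] 1.75
[[413.85216167 123.03078186]
 [389.04138132 118.7263653 ]]
```

View pics/w3.png

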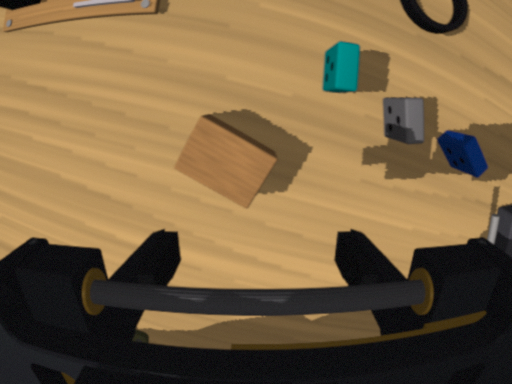

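View pics/w3c.png

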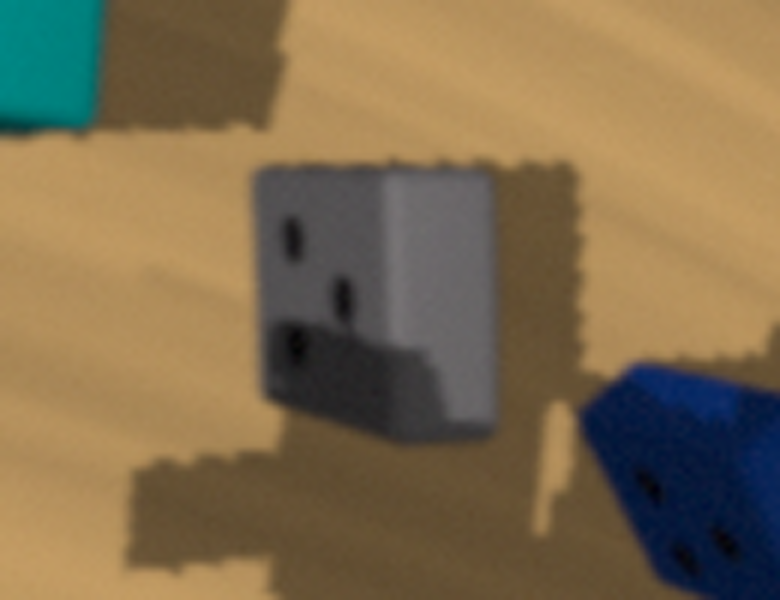

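>>> arm_command:
  plan:
    - [0.088,-0.01,0.051,-0.023,0]
    - [0.088,-0.01,0.051,-0.023,0]
    - [0.088,0,0.051,-0.023,0]
    - [0.088,0,0,0,0.184]
    - [0.088,0,0,0,0.184]
    - [0.088,0,0,0,0.184]
    - [0.088,0,0,0,0.184]
    - [0.088,0,0,0,0.184]
    - [0.088,0,0,0,0.184]
    - [0.088,0,0,0,0.184]
    - [0.088,0,0,0,0.184]
    - [0.088,0,0,0,0]

```text
clock: 3.3
tool_pos: [0.4993, -0.3369, 0.1614]
eef_rot: [0.581, -0.404, -0.581, -0.402]
contact_force: [0.1, -1.0, -0.1]
opening: 0.995
```

Run:
```python
from h import *
s=r.get_state();print(s['tool_pos'],s['clock'],s['q'][6]);p,d=r.snapshot('wrist');p=p[:,:,::-1].copy()
delta(s,(.4975,-.3295,.026),-159.3)
c0=np.array([.4975,-.3295,.06]);a=np.radians(20.7);ux=np.array([np.cos(a),np.sin(a),0]);uy=np.array([-np.sin(a),np.cos(a),0])
C=np.array([c0+i*.023*ux+j*.011*uy for i,j in((1,1),(1,-1),(-1,-1),(-1,1))]);u=wproj(s,C);print(u.round(1))
np.savez('pics/w4.npz',p=p,tool_pos=s['tool_pos'],eef_rot=s['eef_rot'])
cv2.polylines(p,[u.round().astype(np.int32)],True,(0,0,255),1)
c=u.mean(0).astype(int)
cv2.imwrite('pics/w4.png',np.vstack([cv2.resize(p,(512,384))]))
x0=max(c[0]-80,0);y0=max(c[1]-60,0)
cv2.imwrite('pics/w4c.png',cv2.resize(p[y0:y0+110,x0:x0+160],None,fx=5,fy=5,interpolation=cv2.INTER_CUBIC))
```

```text
[ 0.49932013 -0.3369197   0.161374  ] 3.3 -2.013658995060811
now [ 0.4993 -0.3369  0.1614] tool y yaw -159.49 tilt [-0.0004 -0.0025] shift [ 0.1354 -0.0011  0.0079] rows 2.16569016620452
roll -0.0033893404575467525
[[235.5 200.4]
 [234.9 179.5]
 [281.1 179.3]
 [280.7 200.3]]
```

View pics/w4.png

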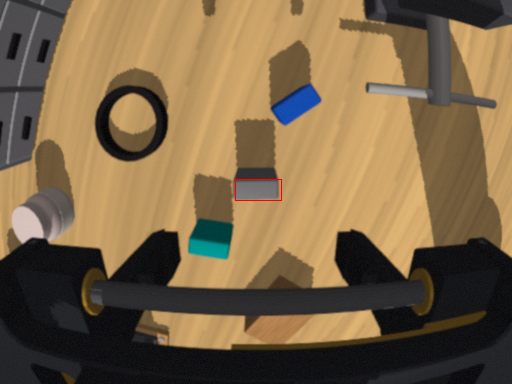

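View pics/w4c.png

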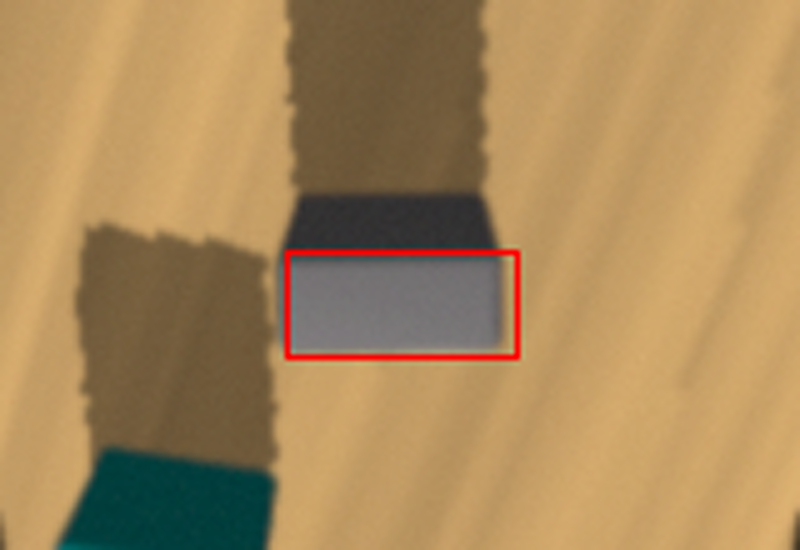

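The grey cover's top edge sits within about 2 mm of my prediction, at (258,190). Its holes face world +y, which is the pad side, and the blue and turquoise slabs are clearly separate. I'll grasp it across its 46 mm width.

>>> arm_command:
  plan:
    - [0.088,0.045,-0.002,0.008,0]
    - [0.088,0.05,0,0,0]
    - [0.088,0.04,0,0,0]
    - [0.088,0,0,0,0]
    - [0.03,0,0,0,0]
    - [0.03,0,0,0,0]
    - [0.03,0,0,0,0]
    - [0.03,0,0,0,0]
    - [0.03,0,0,0,0]
  force: 12

```text
clock: 4.47
tool_pos: [0.5002, -0.3251, 0.0262]
eef_rot: [0.582, -0.402, -0.581, -0.402]
contact_force: [-0.1, 0.1, 1.0]
opening: 0.454
```

Run:
```python
from h import *
s=r.get_state();print(s['tool_pos'],s['clock'],s['opening'],s['contact_force'])
```

```text
[ 0.50015364 -0.32512837  0.02618998] 4.475 0.4538725252867327 [-0.10118676  0.09611597  1.02055431]
```

>>> arm_command:
  plan:
    - [0.03,0,0,0,0]
    - [0.03,0,0,0,0]
    - [0.03,-0.03,0,0,0]
    - [0.03,-0.05,0,0,0]
    - [0.03,-0.05,0,0,0]
    - [0.03,-0.03,0,0,0]
    - [0.03,0,0,0,0]

```text
clock: 5.35
tool_pos: [0.5013, -0.3263, 0.1883]
eef_rot: [0.583, -0.402, -0.58, -0.402]
contact_force: [0.3, -0.2, -0.1]
opening: 0.341
```

Run:
```python
from h import *
s=r.get_state();print(s['tool_pos'],s['clock'],s['opening'],s['contact_force']);p,d=r.snapshot('wrist');p=p[:,:,::-1].copy()
cv2.imwrite('pics/w5.png',p)
```

```text
[ 0.50133151 -0.32627853  0.18834757] 5.35 0.3413817126122668 [ 0.26412192 -0.19851751 -0.12186484]
```

View pics/w5.png

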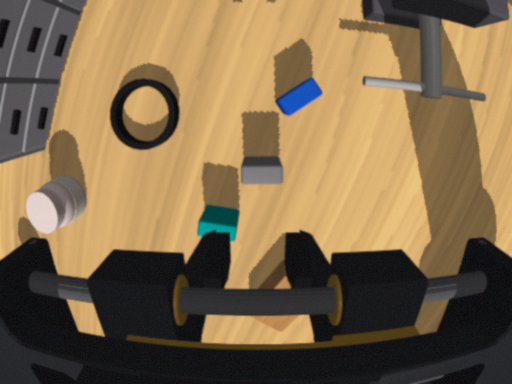

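Run:
```python
from h import *
s=r.get_state()
p,d=r.snapshot('top');cv2.imwrite('pics/t6.png',p[:,:,::-1])
p,dw=r.snapshot('wrist')
print(wplane(s,[[242,158],[282,158],[282,170],[242,170],[243,184],[283,184]],.06))
print('depth',dw[160:190:4,262], )
print(wproj(s,[[.4985,-.329,.06]]))
P=cloud('top',d);w=slice(215,245),slice(340,372);Q=P[w];m=(Q[...,2]>.04)&(Q[...,2]<.075)
print(Q[m].mean(0),m.sum(),cv2.minAreaRect(Q[m][:,:2].astype(np.float32)*1000))
# wrist cloud
c=r.calibration('wrist');M=c['mount'];T=R.from_quat(s['eef_rot']).as_matrix()
v,u=np.indices(dw.shape);q=np.stack([u-c['cx'],v-c['cy']],-1)/c['fx'];th=np.hypot(q[...,0],q[...,1])
X=np.stack([q[...,0]/th*np.tan(th)*dw,q[...,1]/th*np.tan(th)*dw,dw],-1)
W=(X@M[:3,:3].T+M[:3,3])@T.T+s['tool_pos']
print(W[150:190:5,262].round(4)); print(W[177,235:290:5].round(4))
```

```text
[[ 0.52456401 -0.3378931   0.06      ]
 [ 0.48474239 -0.35298257  0.06      ]
 [ 0.47987757 -0.3407943   0.06      ]
 [ 0.52008367 -0.32557573  0.06      ]
 [ 0.51375426 -0.31129478  0.06      ]
 [ 0.47303128 -0.32669233  0.06      ]]
depth [0.32939026 0.3150878  0.31621337 0.31802788 0.3178703  0.31930268
 0.38344693 0.3867064 ]
[[261.91780681 173.9862552 ]]
[ 0.49796282 -0.32849231  0.05714326] 100 ((497.7144470214844, -330.25653076171875), (46.25437545776367, 22.933452606201172), 20.982452392578125)
[[ 0.5038 -0.3454  0.0016]
 [ 0.5023 -0.3411  0.0129]
 [ 0.5028 -0.341   0.0459]
 [ 0.5022 -0.3388  0.0629]
 [ 0.5003 -0.3338  0.063 ]
 [ 0.4982 -0.3284  0.0617]
 [ 0.4963 -0.3233  0.0622]
 [ 0.4876 -0.3029  0.0022]]
[[ 0.5238 -0.3008  0.0029]
 [ 0.5195 -0.3174  0.0596]
 [ 0.5145 -0.3199  0.0617]
 [ 0.5094 -0.3216  0.061 ]
 [ 0.5044 -0.3236  0.0617]
 [ 0.4995 -0.3258  0.0631]
 [ 0.4943 -0.3273  0.0613]
 [ 0.4894 -0.3293  0.0617]
 [ 0.4844 -0.3313  0.0621]
 [ 0.4791 -0.3329  0.0604]
 [ 0.4637 -0.3233  0.0021]]
```

View pics/t6.png

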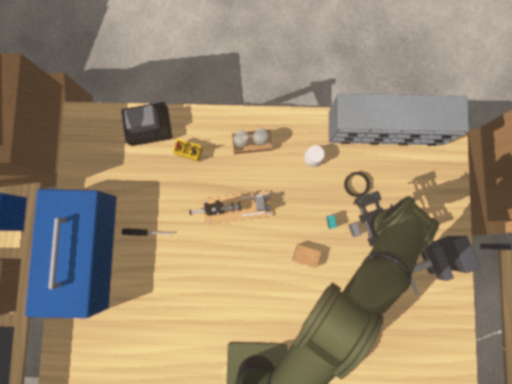

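Run:
```python
from h import *
s=r.get_state();T=R.from_quat(s['eef_rot']).as_matrix()
p,dw=r.snapshot('wrist')
c=r.calibration('wrist');M=c['mount']
v,u=np.indices(dw.shape);q=np.stack([u-c['cx'],v-c['cy']],-1)/c['fx'];th=np.hypot(q[...,0],q[...,1])
X=np.stack([q[...,0]/th*np.tan(th)*dw,q[...,1]/th*np.tan(th)*dw,dw],-1)
t=X@M[:3,:3].T+M[:3,3]
for uv in((210,236),(222,240),(222,262),(205,262),(300,236),(292,262),(310,250)): print(uv,dw[uv[1],uv[0]],t[uv[1],uv[0]].round(4))
print(T.round(3)); print(s['tool_pos'])
S,ds=r.snapshot('scene');cv2.imwrite('pics/s7.png',S[:,:,::-1])
cv2.imwrite('pics/s7c.png',cv2.resize(S[90:260,60:260,::-1],None,fx=4,fy=3.5))
```

```text
(210, 236) 0.15073684 [-0.0474 -0.0261 -0.0115]
(222, 240) 0.14971471 [-0.0489 -0.0197 -0.0101]
(222, 262) 0.13341017 [-0.0668 -0.0179 -0.0075]
(205, 262) 0.12737331 [-0.0722 -0.0248 -0.0105]
(300, 236) 0.15431333 [-0.0441  0.0207 -0.01  ]
(292, 262) 0.1364527 [-0.0641  0.0146 -0.0059]
(310, 250) 0.13605994 [-0.0628  0.023  -0.0115]
[[-0.002 -0.936 -0.353]
 [ 0.001 -0.353  0.936]
 [-1.     0.001  0.002]]
[ 0.49926264 -0.32435723  0.18473028]
```

View pics/s7c.png

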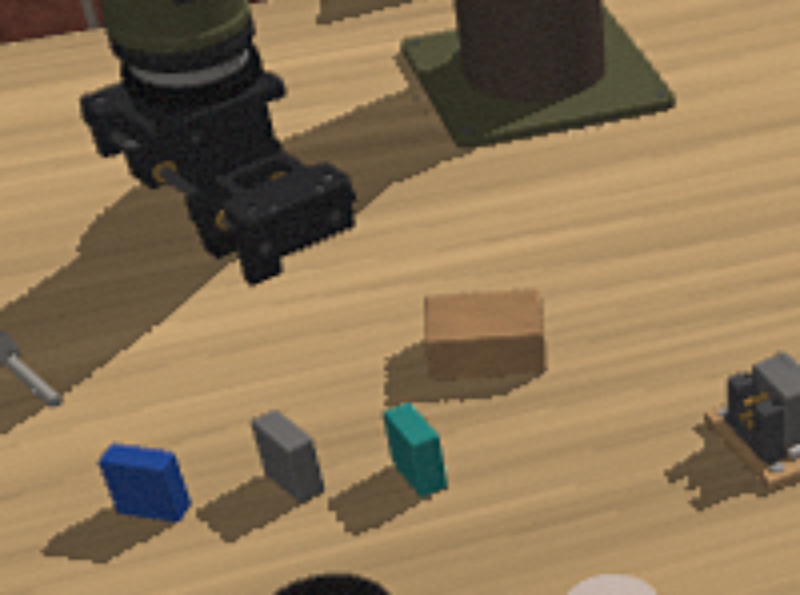

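Run:
```python
from h import *
for i in range(3): s=r.get_state();print(s['clock'],s['tool_pos'])
S,ds=r.snapshot('scene');s=r.get_state();print(s['clock'],s['tool_pos'],s['opening'])
W=cloud('scene',ds);m=(np.abs(W[...,0]-s['tool_pos'][0])<.12)&(np.abs(W[...,1]-s['tool_pos'][1])<.12)&(W[...,2]>.09)
v,u=np.where(m);print(u.min(),u.max(),v.min(),v.max());o=np.argsort(W[m][:,2])[:400:40];print(np.c_[u[o],v[o],W[m][o].round(4)])
print(proj('scene',[s['tool_pos'],s['tool_pos']+[0,0,.045]]))
P,dt=r.snapshot('top');W=cloud('top',dt);X=W[(np.abs(W[...,0]-.49)<.12)&(np.abs(W[...,1]+.33)<.12)&(W[...,2]>.09)];print(X.min(0))
```

```text
5.6 [ 0.49917528 -0.32443014  0.18443463]
5.6 [ 0.49917528 -0.32443014  0.18443463]
5.6 [ 0.49917528 -0.32443014  0.18443463]
5.65 [ 0.49927317 -0.32455316  0.18453468] 0.34339441809128407
58 148 0 171
[[117.     162.       0.483   -0.3311   0.2216]
 [117.     158.       0.4816  -0.3289   0.2323]
 [125.     166.       0.5269  -0.3174   0.2381]
 [123.     166.       0.5891  -0.3254   0.288 ]
 [130.     162.       0.5842  -0.3085   0.2905]
 [143.     155.       0.5728  -0.2766   0.2927]
 [ 96.     142.       0.4869  -0.3666   0.2947]
 [124.     162.       0.587   -0.3213   0.2965]
 [133.     158.       0.5833  -0.3003   0.2988]
 [136.     154.       0.574   -0.2914   0.3007]]
[[123.6399121  176.75998338]
 [120.37377707 162.70954769]]
[ 0.37001489 -0.37872052  0.22157466]
```

Run:
```python
from h import *
s=r.get_state();T=R.from_quat(s['eef_rot']).as_matrix()
for x in(0,-.02,-.04):
  for y in(-.015,-.03):
    print(x,y,proj('scene',s['tool_pos']+T@[x,y,0])[0].round(1),wproj(s,s['tool_pos']+T@[x,y,-.009])[0].round(1))
S,ds=r.snapshot('scene');cv2.imwrite('pics/s8.png',cv2.resize(S[130:190,85:165,::-1],None,fx=9,fy=9,interpolation=cv2.INTER_NEAREST))
P,d=r.snapshot('wrist');cv2.imwrite('pics/w8.png',cv2.resize(P[195:275,195:320,::-1],None,fx=6,fy=6,interpolation=cv2.INTER_NEAREST))
```

```text
0 -0.015 [126.8 179.7] [237.3 209.1]
0 -0.03 [130.1 182.6] [215. 209.]
-0.02 -0.015 [125.4 173.5] [235.2 220.5]
-0.02 -0.03 [128.7 176.5] [210.5 220.3]
-0.04 -0.015 [124.  167.2] [232.7 234.6]
-0.04 -0.03 [127.3 170.2] [205.2 234.3]
```

View pics/s8.png

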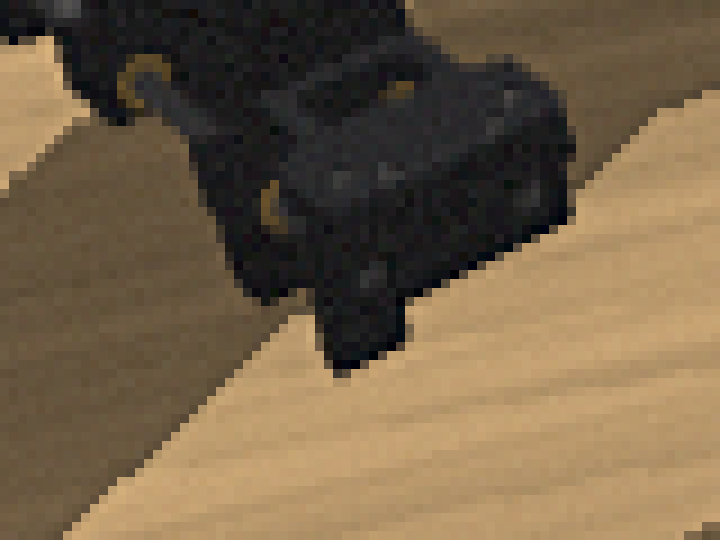

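View pics/w8.png

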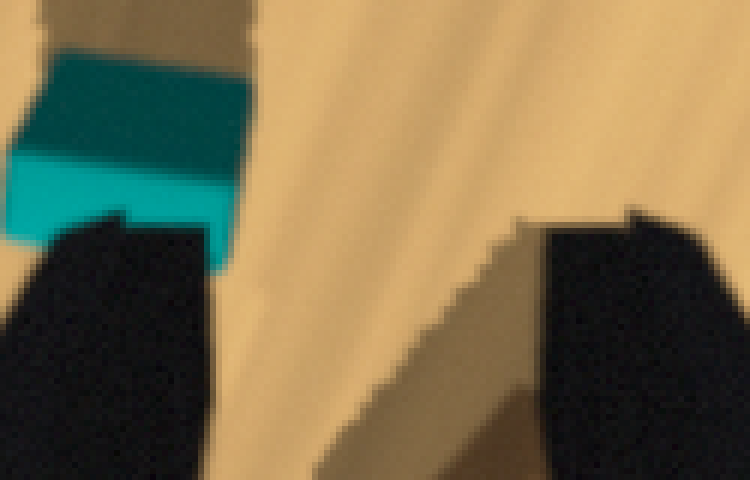

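Both views put the fingertips about 40 mm behind the reported TCP (tool x = -0.040). My first grasp therefore closed just above the cover, and nothing was disturbed. I'll allow for this offset from here on.

>>> arm_command:
  plan:
    - [0.088,0.03,0.003,-0.004,0]
    - [0.088,0.04,0,0,0]
    - [0.088,0.03,0,0,0]
    - [0.088,0.01,0,0,0]
    - [0.088,0,0,0,0]

```text
clock: 6.42
tool_pos: [0.4985, -0.33, 0.0757]
eef_rot: [-0.581, 0.402, 0.582, 0.402]
contact_force: [0.5, -0.2, -0.1]
opening: 0.885
```

Run:
```python
from h import *
s=r.get_state();print(s['clock'],s['opening']);P,d=r.snapshot('wrist');cv2.imwrite('pics/w9.png',P[:,:,::-1])
delta(s,(.498,-.330,-.012),-159.3)
```

```text
6.425 0.8845891590674777
now [ 0.4985 -0.33    0.0757] tool y yaw -159.34 tilt [-0.0005  0.0001] shift [0.0877 0.0005 0.0001] rows 1.4037465356425534
roll -0.0006953106999289843
```

View pics/w9.png

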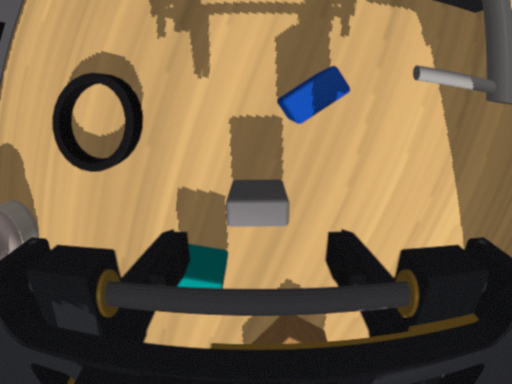

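>>> arm_command:
  plan:
    - [0.088,0.03,0,0,0]
    - [0.088,0.03,0,0,0]
    - [0.088,0.02,0,0,0]
    - [0.088,0.007,0,0,0]
    - [0.088,0,0,0,0]

```text
clock: 7.1
tool_pos: [0.4989, -0.3303, -0.0107]
eef_rot: [0.582, -0.402, -0.581, -0.402]
contact_force: [-0.8, 0.6, -0.3]
opening: 0.997
```

>>> arm_command:
  plan:
    - [0.03,0,0,0,0]
    - [0.03,0,0,0,0]
    - [0.03,0,0,0,0]
    - [0.03,0,0,0,0]
    - [0.03,0,0,0,0]
    - [0.03,0,0,0,0]
    - [0.03,0,0,0,0]
  force: 15

```text
clock: 7.98
tool_pos: [0.4987, -0.33, -0.011]
eef_rot: [0.582, -0.402, -0.581, -0.402]
contact_force: [-0.3, 0.0, 1.5]
opening: 0.523
```

>>> arm_command:
  plan:
    - [0.03,-0.03,0,0,0]
    - [0.03,-0.055,0,0,0]
    - [0.03,-0.06,0,0,0]
    - [0.03,-0.056,-0.03,0.054,0]
    - [0.03,0,-0.03,0.054,0]
    - [0.03,0,-0.03,0.054,0]
    - [0.03,0,-0.03,0.054,0]
    - [0.03,0,-0.03,0.054,0]
    - [0.03,0,-0.03,0.054,0]
    - [0.03,0,-0.03,0.053,0]
    - [0.03,0,0,0,0.105]
    - [0.03,0,0,0,0.106]

```text
clock: 9.48
tool_pos: [0.5594, 0.0829, 0.1756]
eef_rot: [-0.536, 0.462, 0.536, 0.462]
contact_force: [-0.7, -0.5, -0.5]
opening: 0.521
```

>>> arm_command:
  plan:
    - [0.03,0,0,0,0]

```text
clock: 9.6
tool_pos: [0.5593, 0.0819, 0.1753]
eef_rot: [0.536, -0.462, -0.536, -0.46]
contact_force: [0.6, -0.3, -0.5]
opening: 0.523
```

Run:
```python
from h import *
s=r.get_state();print(s['clock'],s['opening'],s['tool_pos'],s['q']);P,d=r.snapshot('wrist');P=P[:,:,::-1].copy();cv2.imwrite('pics/w10.png',P)
np.savez('pics/w10.npz',p=P,d=d,tool_pos=s['tool_pos'],eef_rot=s['eef_rot'])
delta(s,(.56,.09,.19),-171.4)
```

```text
9.6 0.5226340166384273 [0.55934538 0.08185958 0.17526035] [-0.58920402  0.73093792  0.64520127  1.80017323 -0.58393128  0.81141878
 -2.64136475]
now [0.5593 0.0819 0.1753] tool y yaw -171.34 tilt [-0.001  -0.0018] shift [-0.0148 -0.0019  0.0079] rows 0.23608325310765574
roll 0.0010935142786409132
```

View pics/w10.png

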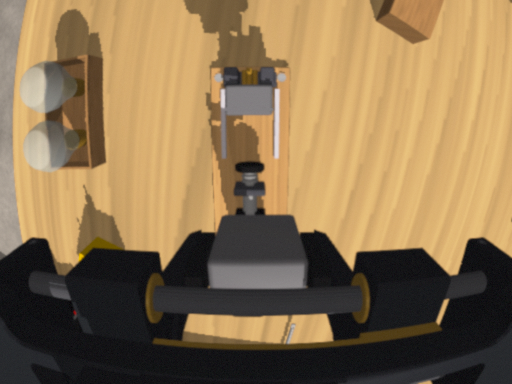

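Run:
```python
from h import *
z=np.load('pics/w10.npz');s={k:z[k] for k in('tool_pos','eef_rot')};p=z['p'];d=z['d']
c=r.calibration('wrist');M=c['mount'];T=R.from_quat(s['eef_rot']).as_matrix()
v,u=np.indices(d.shape);q=np.stack([u-c['cx'],v-c['cy']],-1)/c['fx'];th=np.hypot(q[...,0],q[...,1])
X=np.stack([q[...,0]/th*np.tan(th)*d,q[...,1]/th*np.tan(th)*d,d],-1)
W=(X@M[:3,:3].T+M[:3,3])@T.T+s['tool_pos']
w=slice(55,130),slice(205,295)
Q=W[w];m=(Q[...,2]>.0685)&(Q[...,2]<.08);k,l,st,ce=cv2.connectedComponentsWithStats(m.astype(np.uint8))
i=1+st[1:,4].argmax();X=Q[l==i];print(st[i],X.mean(0),cv2.minAreaRect(X[:,:2].astype(np.float32)*1000))
print('bench z',np.median(W[20:60,300:340,2]),'board z',np.median(W[125:150,232:240,2]))
# pad: front face
Y=W[155:215,225:275];m=(Y[...,2]>.03)&(Y[...,2]<.08);vv,uu=np.where(m);print('pad',vv.min()+155,uu.min()+225,uu.max()+225);X=Y[m];print(X.min(0),X.max(0))
cv2.imwrite('pics/w10c.png',cv2.resize(p[55:235,195:305],None,fx=5,fy=3.3,interpolation=cv2.INTER_CUBIC))
# posts / rails on gray: print gradient board edges at rows
hsv=cv2.cvtColor(p,cv2.COLOR_BGR2HSV)
np.save('pics/W10.npy',W)
for row in(100,120,140,160,180,200): print(row,hsv[row,205:232,1][::2],hsv[row,270:296,1][::2])
```

```text
[  19   30   49   31 1420] [0.58198184 0.00276744 0.0725027 ] ((582.1511840820312, 3.197935104370117), (46.06817626953125, 29.402517318725586), 8.279829025268555)
bench z 0.0006136340156284725 board z 0.01261432404822456
pad 162 234 265
[0.54480374 0.06883318 0.030012  ] [0.58685535 0.13479102 0.06230081]
100 [124 123 124 136 139 136 138 129  20   7   9   6   6   6] [  4  73  41   9  14 116 137 137 136 136 125 124 124]
120 [124 121 119 135 138 137 138 132  51  13  26 126 134 134] [138 136  32   9  16 120 138 139 138 136 126 122 122]
140 [124 120 123 128 136 132 137 139  64  12  21 122 142 137] [136 135  22   9  36 126 138 139 139 136 124 122 122]
160 [119 122 122 126 134 139 138 132 134 139 132 139 135 137] [139 138 134 134 137 140 138 136 134 129 126 119 123]
180 [121 125 123 123 136 137 137 135 136 136 134 130 137 135] [136 138 138 135 139 139 135 136 138 129 121 122 122]
200 [124 123 121 121 126 137 133 134 136 140 137 134 139 137] [135 136 134 138 136 135 139 136 138 123 120 125 122]
```

View pics/w10c.png

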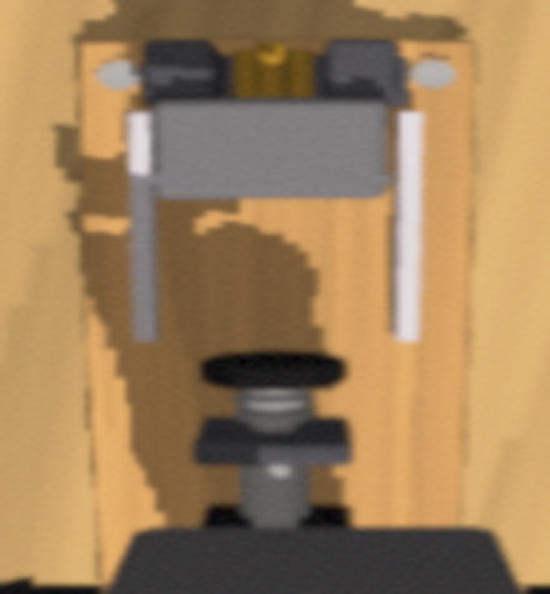

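Run:
```python
from h import *
z=np.load('pics/w10.npz');s={k:z[k] for k in('tool_pos','eef_rot')};p=z['p']
hsv=cv2.cvtColor(p,cv2.COLOR_BGR2HSV)[...,1].astype(float)
mid=[]
for row in range(118,154,4):
    l=[c for c in range(215,235) if hsv[row,c]<75];R_=[c for c in range(268,285) if hsv[row,c]<75]
    a=wplane(s,[[min(l)-.5,row],[max(l)+.5,row],[min(R_)-.5,row],[max(R_)+.5,row]],.020)
    mid.append((a[1]+a[2])/2)
    if row in(118,150):print(l,R_,a[:,:2].round(4).tolist(),'inner',np.linalg.norm(a[1]-a[2]))
mid=np.array(mid)[:,:2];print(mid.round(4))
vx,vy,x0,y0=cv2.fitLine(mid.astype(np.float32)*1000,2,0,.01,.01).ravel();print('yaw',np.degrees(np.arctan2(vy,vx)),x0,y0)
bm=[]
for row in range(160,215,5):
    L=next(c for c in range(205,232) if hsv[row,c:c+3].mean()>129);Rr=next(c for c in range(295,270,-1) if hsv[row,c-2:c+1].mean()>129)
    a=wplane(s,[[L,row],[Rr,row]],.012);bm.append(a.mean(0));print(row,L,Rr,np.linalg.norm(a[0]-a[1]).round(4),a.mean(0)[:2].round(4))
# rail end rows
for col in(222.5,277): print([row for row in range(140,170) if hsv[row,int(col)]<75][-1:])
print('rail end',wplane(s,[[223,158],[277,158]],.020)[:,:2])
print('base front top edge',wplane(s,[[230,114.5],[250,114.5],[268,114.5]],.072)[:,:2])
print('pad front z.042 (top of disc z .058)',wplane(s,[[235,162],[250,162],[265,162]],.058)[:,:2])
```

```text
[221, 222, 223, 224, 225] [274, 275, 276, 277, 278, 279] [[0.6119, 0.0275], [0.6062, 0.0267], [0.5522, 0.0187], [0.5454, 0.0176]] inner 0.05457548819639004
[221, 222, 223, 224, 225, 226] [274, 275, 276, 277, 278] [[0.607, 0.0644], [0.6001, 0.0634], [0.5463, 0.0553], [0.5405, 0.0544]] inner 0.05438639102062823
[[0.5792 0.0227]
 [0.5785 0.0273]
 [0.5778 0.0318]
 [0.5771 0.0364]
 [0.5765 0.041 ]
 [0.5758 0.0456]
 [0.5745 0.0501]
 [0.5738 0.0547]
 [0.5732 0.0594]]
yaw -80.51014 576.2645 40.99514
160 211 289 0.0934 [0.5715 0.0724]
165 211 289 0.0937 [0.5706 0.0785]
170 212 289 0.0929 [0.5691 0.0845]
175 212 289 0.0933 [0.5682 0.0906]
180 211 289 0.095 [0.5679 0.0969]
185 212 288 0.0929 [0.567  0.1032]
190 212 288 0.0934 [0.5661 0.1095]
195 212 288 0.0939 [0.5652 0.1158]
200 213 288 0.0931 [0.5636 0.1222]
205 213 288 0.0936 [0.5627 0.1287]
210 213 288 0.0942 [0.5617 0.1353]
[158]
[158]
rail end [[0.6029028  0.07333068]
 [0.54071643 0.06399624]]
base front top edge [[0.59722902 0.01970154]
 [0.57816564 0.01699852]
 [0.56109203 0.0143819 ]]
pad front z.042 (top of disc z .058) [[0.58663068 0.06829579]
 [0.57124551 0.06601105]
 [0.55590446 0.06367695]]
```

>>> arm_command:
  plan:
    - [0.03,0,-0.005,-0.026,0]
    - [0.03,0,-0.005,-0.025,0]
    - [0.03,0.035,0,0,0]
    - [0.03,0.035,0,0,0]
    - [0.03,0.015,0,0,0]
    - [0.03,0,0,0,0]

```text
clock: 10.4
tool_pos: [0.5769, 0.0325, 0.0905]
eef_rot: [-0.536, 0.461, 0.536, 0.461]
contact_force: [-0.4, -0.7, -0.2]
opening: 0.519
```

Run:
```python
from h import *
s=r.get_state();print(s['clock'],s['opening'],s['q'][6]);P,d=r.snapshot('wrist');P=P[:,:,::-1].copy();cv2.imwrite('pics/w11.png',P)
np.savez('pics/w11.npz',p=P,d=d,tool_pos=s['tool_pos'],eef_rot=s['eef_rot'])
delta(s,(.5765,.0331,.003),-171.2)
S,ds=r.snapshot('scene');cv2.imwrite('pics/s11.png',cv2.resize(S[110:240,200:350,::-1],None,fx=5,fy=4.5,interpolation=cv2.INTER_CUBIC))
```

```text
10.4 0.5186763966431536 -2.4879007939476825
now [0.5769 0.0325 0.0905] tool y yaw -171.42 tilt [-0.0014  0.0004] shift [0.0875 0.0002 0.0006] rows 1.3993241172498494
roll -0.003828175912802924
```

View pics/w11.png

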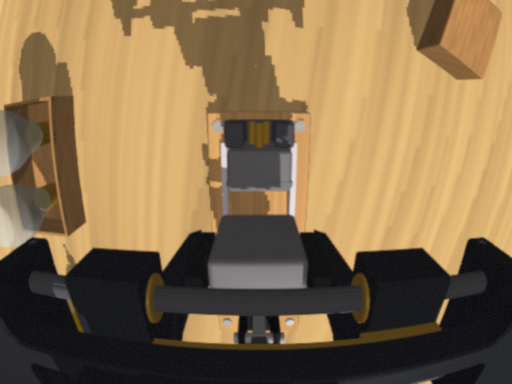

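View pics/s11.png

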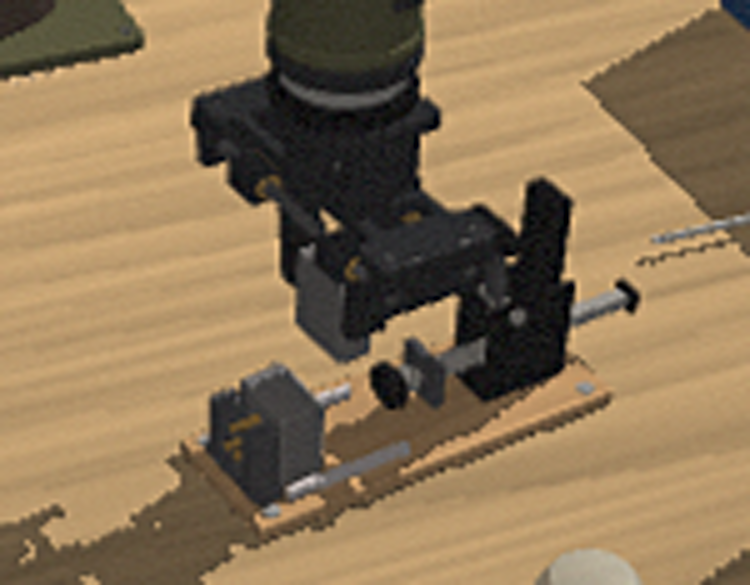

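Run:
```python
from h import *
z=np.load('pics/w11.npz');s={k:z[k] for k in('tool_pos','eef_rot')};p=z['p'];d=z['d']
ey=np.array([-.153,.988]);ex=np.array([.988,.153]);o=np.array([.5683,.0860])
f=lambda X:np.c_[(X[:,:2]-o)@ex,(X[:,:2]-o)@ey].round(4).tolist()
g=cv2.cvtColor(p,cv2.COLOR_BGR2GRAY)
print('col240',g[140:225,240].tolist())
print('row205',g[205,205:315].tolist())
def cl(s,d):
    c=r.calibration('wrist');M=c['mount'];T=R.from_quat(s['eef_rot']).as_matrix()
    v,u=np.indices(d.shape);q=np.stack([u-c['cx'],v-c['cy']],-1)/c['fx'];th=np.hypot(q[...,0],q[...,1])
    X=np.stack([q[...,0]/th*np.tan(th)*d,q[...,1]/th*np.tan(th)*d,d],-1)
    return (X@M[:3,:3].T+M[:3,3])@T.T+s['tool_pos']
W=cl(s,d);Q=W[140:215,205:310];m=(Q[...,2]>.0685)&(Q[...,2]<.08);k,l,st,ce=cv2.connectedComponentsWithStats(m.astype(np.uint8))
i=1+st[1:,4].argmax();X=Q[l==i];rc=cv2.minAreaRect(X[:,:2].astype(np.float32)*1000);print(st[i]+[205,140,0,0,0],rc,f(np.array([rc[0]])/1000))
for row in(218,225,235,245): print(row,W[row,258].round(4),f(W[row,258][None]))
print('cover bottom corners',f(wplane(s,[[218,215.5],[258,215.5],[298,215.5]],.1015)))
```

```text
col240 [47, 48, 50, 49, 49, 48, 46, 46, 51, 58, 61, 68, 72, 70, 74, 73, 74, 74, 74, 75, 75, 73, 75, 72, 74, 72, 73, 74, 72, 73, 74, 72, 73, 74, 73, 73, 73, 73, 74, 74, 72, 72, 72, 70, 72, 73, 72, 78, 97, 117, 122, 113, 102, 99, 100, 99, 99, 98, 98, 97, 100, 98, 97, 98, 99, 98, 97, 97, 97, 97, 96, 95, 97, 95, 84, 66, 59, 56, 54, 54, 57, 53, 57, 57, 55]
row205 [161, 159, 161, 162, 154, 120, 99, 99, 97, 96, 100, 100, 103, 105, 105, 106, 108, 115, 124, 126, 126, 126, 120, 107, 102, 103, 102, 93, 92, 93, 97, 94, 91, 95, 97, 98, 99, 101, 100, 97, 98, 98, 100, 100, 100, 101, 100, 98, 96, 94, 96, 96, 98, 95, 95, 97, 98, 97, 100, 97, 99, 95, 95, 103, 130, 157, 164, 166, 170, 177, 178, 176, 174, 173, 170, 172, 170, 173, 177, 176, 171, 149, 113, 115, 164, 213, 226, 227, 226, 216, 193, 175, 172, 171, 170, 173, 173, 173, 176, 178, 173, 169, 181, 188, 188, 189, 188, 188, 188, 187]
[ 227  150   66   41 2620] ((581.6336669921875, 2.5564746856689453), (46.497344970703125, 29.52396011352539), 8.706228256225586) [[0.0004, -0.0845]]
218 [0.58   0.0223 0.1111] [[0.0018, -0.0648]]
225 [0.58   0.0221 0.1221] [[0.0018, -0.065]]
235 [0.5801 0.0219 0.1356] [[0.0018, -0.0651]]
245 [0.5801 0.0222 0.1466] [[0.0019, -0.0649]]
cover bottom corners [[0.027, -0.0626], [0.0017, -0.0626], [-0.0235, -0.0624]]
```

>>> arm_command:
  plan:
    - [0.03,0.02,0.0015,0,0]
    - [0.03,0.025,0,0,0]
    - [0.03,0.025,0,0,0]
    - [0.03,0.014,0,0,0]
    - [0.03,0,0,0,0]
    - [0.03,0,0,0,0]

```text
clock: 11.25
tool_pos: [0.5767, 0.0322, 0.0079]
eef_rot: [0.537, -0.461, -0.535, -0.462]
contact_force: [0.7, -0.3, 0.3]
opening: 0.523
```

Run:
```python
from h import *
s=r.get_state();print(s['clock'],s['opening'],s['q'][6],s['contact_force'],s['moment']);P,d=r.snapshot('wrist');P=P[:,:,::-1].copy();cv2.imwrite('pics/w12.png',P)
delta(s,(.5765,.0331,.001),-171.2)
S,ds=r.snapshot('scene');cv2.imwrite('pics/s12.png',cv2.resize(S[110:240,200:350,::-1],None,fx=5,fy=4.5,interpolation=cv2.INTER_CUBIC))
```

```text
11.25 0.5225164289383609 -2.4062430779120487 [ 0.66483789 -0.25287838  0.28564408] [ 0.11077563 -0.0198682   0.0133868 ]
now [0.5767 0.0322 0.0079] tool y yaw -171.43 tilt [ 0.0019 -0.0003] shift [0.0069 0.0001 0.0009] rows 0.11051013658446782
roll -0.003949307575779545
```

View pics/w12.png

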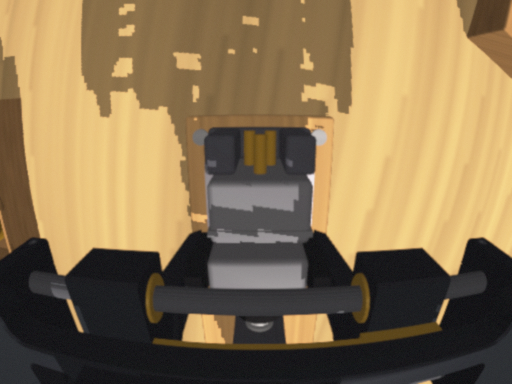

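View pics/s12.png

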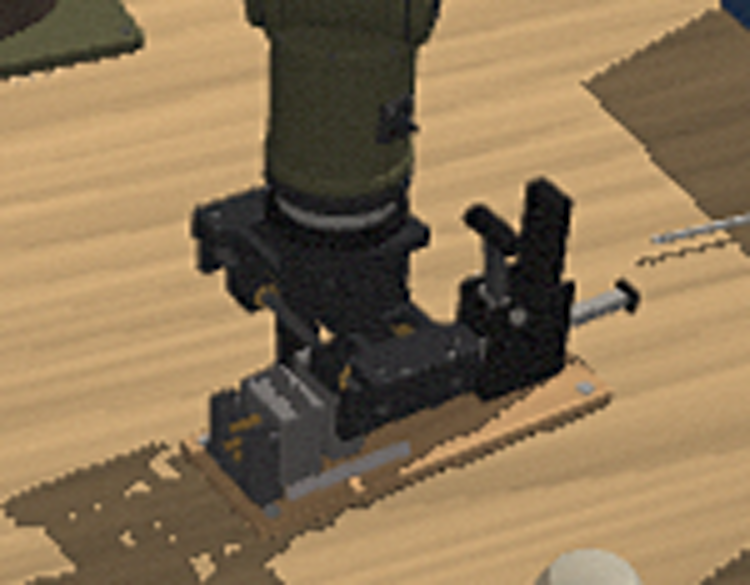

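>>> arm_command:
  plan:
    - [0.03,0.003,0,0,0]
    - [0.03,0.003,0,0,0]
    - [0.03,0,0,0,0]

```text
clock: 11.72
tool_pos: [0.576, 0.0325, 0.0009]
eef_rot: [0.536, -0.461, -0.536, -0.461]
contact_force: [-0.1, 0.5, 1.1]
opening: 0.52
```

>>> arm_command:
  plan:
    - [0.03,0.002,0,0,0]
    - [0.03,0,0,0,0]

```text
clock: 11.98
tool_pos: [0.576, 0.0324, 0.0006]
eef_rot: [0.536, -0.461, -0.536, -0.462]
contact_force: [-4.3, -0.1, 16.0]
opening: 0.525
```

>>> arm_command:
  plan:
    - [0.03,-0.001,0,0,0]
    - [0.06,0,0,0,0]
    - [0.088,0,0,0,0]
    - [0.088,0,0,0,0]
    - [0.088,0,0,0,0]
    - [0.088,-0.03,0,0,0]
    - [0.088,-0.05,0,0,0]
    - [0.088,-0.05,0,0,0]
    - [0.088,-0.04,0,0,0]
    - [0.088,0,0,0,0]

```text
clock: 13.22
tool_pos: [0.578, 0.032, 0.1728]
eef_rot: [0.538, -0.46, -0.534, -0.463]
contact_force: [-0.8, -0.4, -0.0]
opening: 0.999
```

Run:
```python
from h import *
s=r.get_state();print(s['clock'],s['opening'],s['q'][6],s['contact_force'],s['tool_pos']);P,d=r.snapshot('wrist');P=P[:,:,::-1].copy();cv2.imwrite('pics/w13.png',P)
np.savez('pics/w13.npz',p=P,d=d,tool_pos=s['tool_pos'],eef_rot=s['eef_rot'])
c=r.calibration('wrist');M=c['mount'];T=R.from_quat(s['eef_rot']).as_matrix()
v,u=np.indices(d.shape);q=np.stack([u-c['cx'],v-c['cy']],-1)/c['fx'];th=np.hypot(q[...,0],q[...,1])
X=np.stack([q[...,0]/th*np.tan(th)*d,q[...,1]/th*np.tan(th)*d,d],-1)
W=(X@M[:3,:3].T+M[:3,3])@T.T+s['tool_pos']
ey=np.array([-.153,.988]);ex=np.array([.988,.153]);o=np.array([.5683,.0860])
Q=W[60:260,200:320];m=(Q[...,2]>.068)&(Q[...,2]<.08);k,l,st,ce=cv2.connectedComponentsWithStats(m.astype(np.uint8),connectivity=4)
for i in range(1,k):
    if st[i,4]<100: continue
    X=Q[l==i];rc=cv2.minAreaRect(X[:,:2].astype(np.float32)*1000);a=np.array(rc[0])/1000-o;print(st[i]+[200,60,0,0,0],rc,'clamp',a@ex,a@ey,X[:,2].mean())
S,ds=r.snapshot('scene');cv2.imwrite('pics/s13.png',cv2.resize(S[110:240,200:350,::-1],None,fx=5,fy=4.5,interpolation=cv2.INTER_CUBIC))
```

```text
13.225 0.9985628811298646 -2.555832082038285 [-0.77003404 -0.35063194 -0.00811941] [0.57795053 0.03201922 0.1728013 ]
[ 237  137   48   32 1439] ((581.7249755859375, 2.915658950805664), (46.24380874633789, 30.94514274597168), 8.841679573059082) clamp 0.0005519716983794887 -0.08414135022125244 0.07249917144420787
[238 172  46  21 941] ((577.2220458984375, 31.969093322753906), (45.350860595703125, 21.412830352783203), 7.330741882324219) clamp 0.00054825262603758 -0.05474760881958007 0.072182270957215
```

View pics/w13.png

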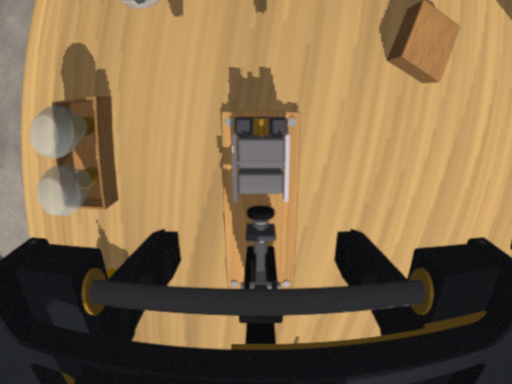

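View pics/s13.png

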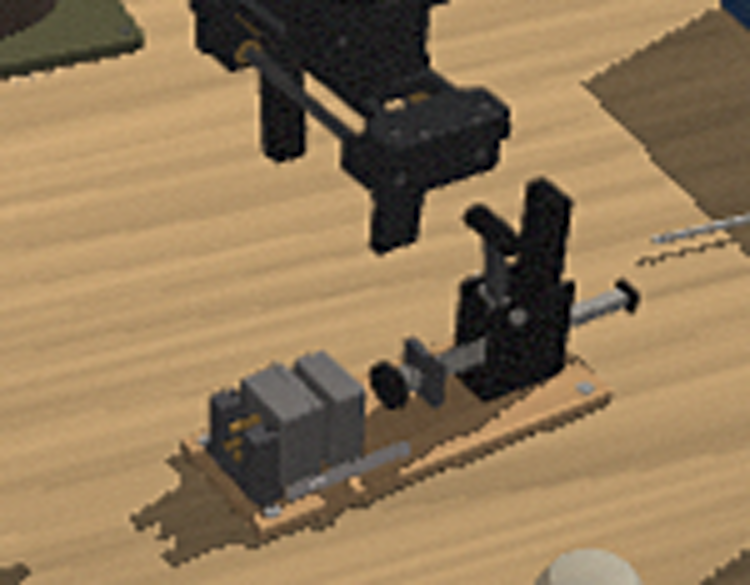

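Wrist and scene views agree that the cover is upright in the cradle, 0.5 mm off the clamp line, with its centre at y = -54.7 mm. It is about 4 mm short of the back half, with the holes towards the pad. Next I'll go to the trigger.

>>> arm_command:
  plan:
    - [0.088,0,0,0.044,0]
    - [0.088,0,0,0.044,0]
    - [0.088,0,0.002,0.044,0]
    - [0.088,0,0,0,-0.175]
    - [0.088,0,0,0,-0.175]
    - [0.088,0,0,0,-0.175]
    - [0.088,0,0,0,-0.175]
    - [0.088,0,0,0,-0.175]
    - [0.088,0,0,0,-0.175]
    - [0.088,0,0,0,-0.175]
    - [0.088,0,0,0,-0.175]
    - [0.088,0,0,0,-0.175]

```text
clock: 14.82
tool_pos: [0.5528, 0.1626, 0.168]
eef_rot: [-0.704, -0.056, 0.706, -0.057]
contact_force: [0.8, 0.1, -0.2]
opening: 0.997
```

>>> arm_command:
  plan:
    - [0.088,0,0,0,0]

```text
clock: 14.95
tool_pos: [0.5531, 0.1625, 0.1684]
eef_rot: [-0.704, -0.054, 0.706, -0.054]
contact_force: [0.6, -0.1, 0.9]
opening: 0.999
```

```bash
cat >> h.py <<'E'
def wcloud(s,d):
    c=r.calibration('wrist');M=c['mount'];T=R.from_quat(s['eef_rot']).as_matrix()
    v,u=np.indices(d.shape);q=np.stack([u-c['cx'],v-c['cy']],-1)/c['fx'];th=np.hypot(q[...,0],q[...,1])
    X=np.stack([q[...,0]/th*np.tan(th)*d,q[...,1]/th*np.tan(th)*d,d],-1)
    return (X@M[:3,:3].T+M[:3,3])@T.T+s['tool_pos']
ey=np.array([-.153,.988]);ex=np.array([.988,.153]);o=np.array([.5683,.0860])
def cf(X): X=np.atleast_2d(X);return np.c_[(X[:,:2]-o)@ex,(X[:,:2]-o)@ey]
E
python3 - <<'E'
from h import *
s=r.get_state();print(s['clock'],s['opening'],s['q'][6]);P,d=r.snapshot('wrist');P=P[:,:,::-1].copy();cv2.imwrite('pics/w14.png',P)
np.savez('pics/w14.npz',p=P,d=d,tool_pos=s['tool_pos'],eef_rot=s['eef_rot'])
delta(s,(.5564,.1630,.084),-81.2)
W=wcloud(s,d);C=cf(W.reshape(-1,3)).reshape(384,512,2)
for lo,hi in((.152,.168),(.12,.151),(.066,.08)):
    m=(W[...,2]>lo)&(W[...,2]<hi)&(abs(C[...,0])<.06)&(C[...,1]>-.13)&(C[...,1]<.14)
    k,l,st,ce=cv2.connectedComponentsWithStats(m.astype(np.uint8),connectivity=4)
    for i in range(1,k):
        if st[i,4]>60: X=C[l==i];print(lo,st[i],X.mean(0).round(4),X.min(0).round(4),X.max(0).round(4),W[l==i][:,2].mean().round(4))
E
```

```text
14.95 0.9986055155980503 -1.4561613129299538
now [0.5531 0.1625 0.1684] tool y yaw -81.29 tilt [-0.003  0.   ] shift [ 0.0844  0.0001 -0.0036] rows 1.3506535641583897
roll -0.0016396972502572818
0.152 [232 188  20  42 797] [0.0036 0.0882] [-0.0123  0.0816] [0.0172 0.0955] 0.1595
0.12 [234 177  19  37 215] [0.0143 0.0868] [-0.0085  0.0813] [0.0172 0.0952] 0.1362
0.12 [280 177  23  55 842] [0.0038 0.0529] [-0.0181  0.0445] [0.0218 0.0595] 0.1477
0.066 [370 158  24  43 842] [ 0.0028 -0.0518] [-0.0207 -0.0642] [ 0.0245 -0.0419] 0.072
0.066 [ 392  159   29   44 1051] [ 0.0017 -0.0818] [-0.0224 -0.0987] [ 0.0241 -0.0682] 0.0721
0.066 [232 161  39   4 114] [0.0191 0.0835] [0.0187 0.0648] [0.0194 0.1018] 0.0722
0.066 [254 190  17   4  67] [-0.0101  0.0727] [-0.0106  0.0646] [-0.0097  0.0806] 0.0734
```

View pics/w14.png

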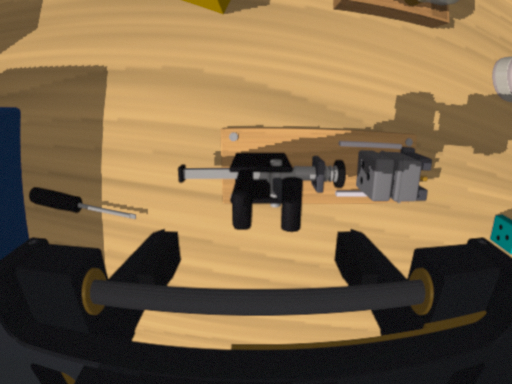

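>>> arm_command:
  plan:
    - [0.088,0.02,0,-0.0055,0]
    - [0.088,0.03,0,0,0]
    - [0.088,0.024,0,0,0]
    - [0.088,0.01,0,0,0]
    - [0.088,0,0,0,0]

```text
clock: 15.62
tool_pos: [0.5591, 0.1633, 0.0847]
eef_rot: [-0.704, -0.054, 0.706, -0.054]
contact_force: [0.6, -0.5, 0.4]
opening: 0.999
```

Run:
```python
from h import *
s=r.get_state();print(s['clock'],s['opening'],s['contact_force']);P,d=r.snapshot('wrist');P=P[:,:,::-1].copy();cv2.imwrite('pics/w15.png',P)
np.savez('pics/w15.npz',p=P,d=d,tool_pos=s['tool_pos'],eef_rot=s['eef_rot'])
delta(s,(.5584,.1630,.084),-81.2)
S,ds=r.snapshot('scene');cv2.imwrite('pics/s15.png',cv2.resize(S[110:240,200:350,::-1],None,fx=5,fy=4.5,interpolation=cv2.INTER_CUBIC))
```

```text
15.625 0.9993409452167865 [ 0.57916035 -0.46140211  0.42121365]
now [0.5591 0.1633 0.0847] tool y yaw -81.23 tilt [-0.0017 -0.0009] shift [0.0007 0.0002 0.0007] rows 0.011963616572527772
roll -0.00045036337610800564
```

View pics/w15.png

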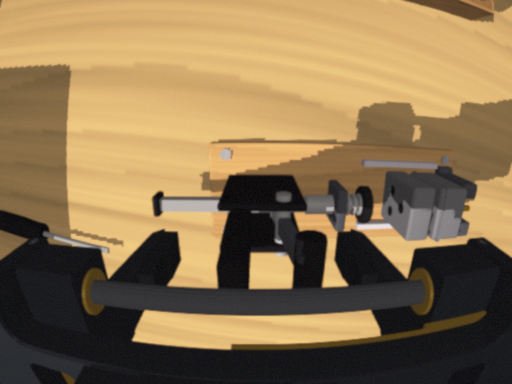

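View pics/s15.png

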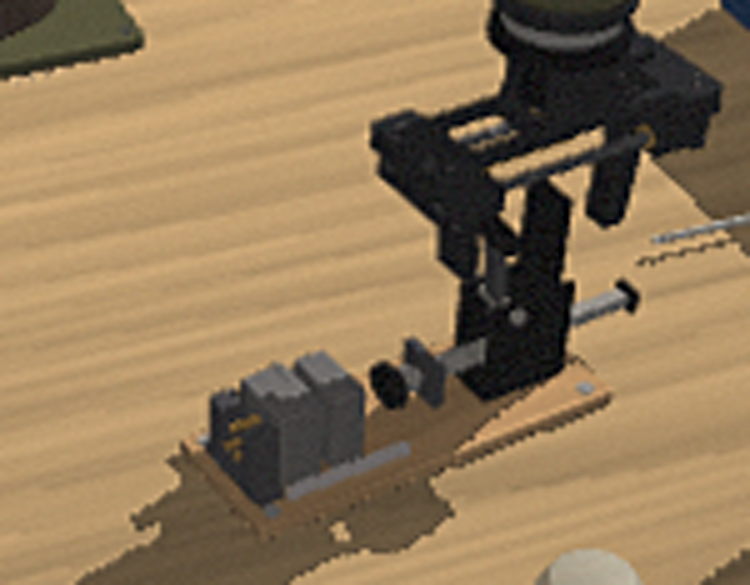

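>>> arm_command:
  plan:
    - [0.034,0,0,0,0]
    - [0.034,0,0,0,0]
    - [0.034,0,0,0,0]
    - [0.034,0,0,0,0]
    - [0.034,0,0,0,0]
    - [0.034,0,0,0,0]
    - [0.034,0,0,0,0]
    - [0.034,0,0,0,0]
  force: 22

```text
clock: 16.73
tool_pos: [0.5601, 0.1648, 0.0866]
eef_rot: [0.706, 0.055, -0.704, 0.054]
contact_force: [-0.0, -0.7, 5.9]
opening: 0.386
```

```bash
cat > look.py <<'E'
from h import *
import sys
n=sys.argv[1]
s=r.get_state();print(s['clock'],'open',s['opening']*88.1,s['contact_force'].round(1),s['tool_pos'].round(4));P,d=r.snapshot('wrist');P=P[:,:,::-1].copy();cv2.imwrite(f'pics/{n}.png',P)
W=wcloud(s,d);C=cf(W.reshape(-1,3)).reshape(384,512,2)
for nm,lo,hi,y0,y1 in(('coverTop',.0695,.08,-.066,-.035),('baseTop',.0695,.08,-.11,-.0665),('pad',.03,.0595,-.045,.03),('plate',.0575,.064,-.04,.03)):
    m=(W[...,2]>lo)&(W[...,2]<hi)&(abs(C[...,0])<.018)&(C[...,1]>y0)&(C[...,1]<y1)
    X=C[m];print(nm,len(X),X.min(0).round(4),np.median(X,0).round(4),X.max(0).round(4))
cv2.imwrite(f'pics/{n}c.png',cv2.resize(P[140:290,200:480],None,fx=2.8,fy=2.8,interpolation=cv2.INTER_CUBIC))
E
python3 look.py w16
```

```text
16.725 open 34.046699390631154 [-0.  -0.7  5.9] [0.5601 0.1648 0.0866]
coverTop 925 [-0.0179 -0.0641] [ 0.0006 -0.0517] [ 0.018  -0.0414]
baseTop 1056 [-0.018  -0.0993] [ 0.0005 -0.0816] [ 0.018  -0.0681]
pad 2261 [-0.018  -0.0441] [ 0.0037 -0.016 ] [0.018 0.03 ]
plate 448 [-0.0157 -0.025 ] [0.0019 0.0021] [0.0179 0.0064]
```

View pics/w16c.png

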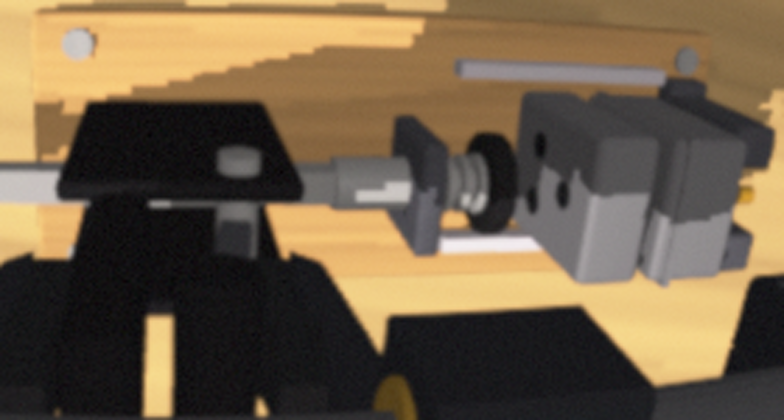

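>>> arm_command:
  plan:
    - [0.076,0,0,0,0]
    - [0.076,0,0,0,0]
    - [0.076,0,0,0,0]
    - [0.076,0,0,0,0]
    - [0.076,0,0,0,0]
    - [0.076,0,0,0,0]

```text
clock: 17.52
tool_pos: [0.5593, 0.164, 0.0858]
eef_rot: [-0.705, -0.055, 0.705, -0.054]
contact_force: [0.5, -0.6, 0.2]
opening: 0.863
```

```bash
python3 look.py w17
```

```text
17.525 open 75.99816258672948 [ 0.5 -0.6  0.2] [0.5593 0.164  0.0858]
coverTop 926 [-0.0179 -0.064 ] [ 0.0006 -0.0516] [ 0.018  -0.0416]
baseTop 1068 [-0.0178 -0.0989] [ 0.0004 -0.0817] [ 0.0179 -0.0675]
pad 2265 [-0.0178 -0.0438] [ 0.0038 -0.0159] [0.018 0.03 ]
plate 468 [-0.0155 -0.0249] [0.0019 0.002 ] [0.018  0.0065]
```

View pics/w17c.png

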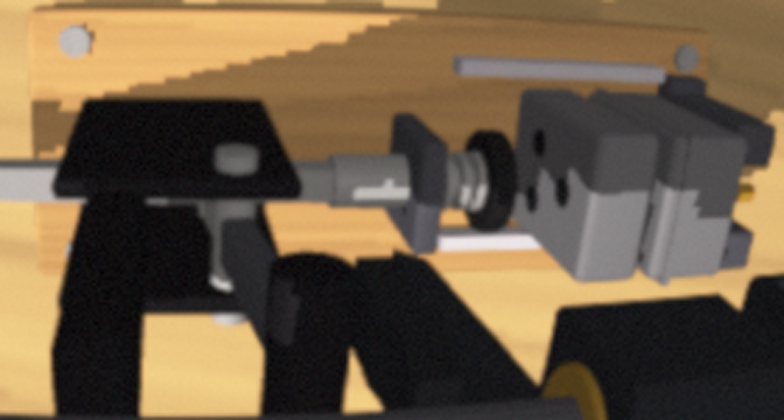

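>>> arm_command:
  plan:
    - [0.034,0,0,0,0]
    - [0.034,0,0,0,0]
    - [0.034,0,0,0,0]
    - [0.034,0,0,0,0]
    - [0.034,0,0,0,0]
    - [0.034,0,0,0,0]
    - [0.034,0,0,0,0]

```text
clock: 18.45
tool_pos: [0.5597, 0.1648, 0.0863]
eef_rot: [0.705, 0.055, -0.705, 0.054]
contact_force: [-0.6, 0.2, 4.9]
opening: 0.384
```

```bash
python3 look.py w18
python3 - <<'E'
from h import *
z=np.load('pics/w15.npz');s={k:z[k] for k in('tool_pos','eef_rot')};W=wcloud(s,z['d']);C=cf(W.reshape(-1,3)).reshape(384,512,2)
m=(W[...,2]>.0575)&(W[...,2]<.064)&(abs(C[...,0])<.018)&(C[...,1]>-.04)&(C[...,1]<.03);print('w15 plate',np.median(C[m],0))
E
```

```text
18.45 open 33.797530403494925 [-0.6  0.2  4.9] [0.5597 0.1648 0.0863]
coverTop 934 [-0.0179 -0.0642] [ 0.0006 -0.0516] [ 0.018  -0.0415]
baseTop 1070 [-0.018  -0.0989] [ 0.0005 -0.0817] [ 0.018  -0.0683]
pad 2296 [-0.0179 -0.0437] [ 0.0042 -0.0115] [0.018 0.03 ]
plate 465 [-0.0159 -0.0351] [ 0.0015 -0.0075] [ 0.018  -0.0031]
w15 plate [0.00229569 0.01195809]
```

View pics/w18c.png

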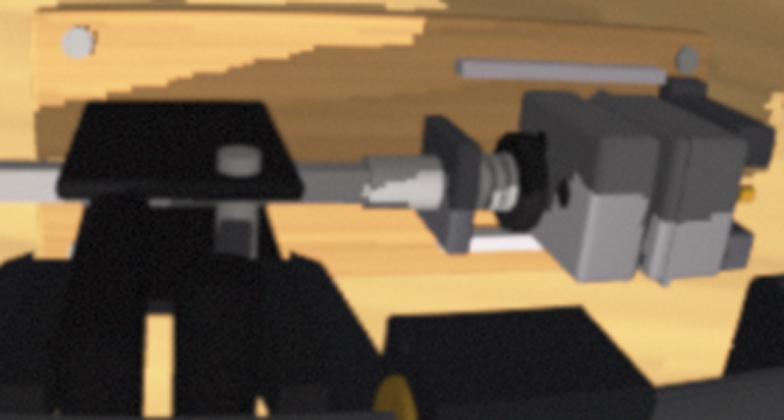

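>>> arm_command:
  plan:
    - [0.076,0,0,0,0]
    - [0.076,0,0,0,0]
    - [0.076,0,0,0,0]
    - [0.076,0,0,0,0]
    - [0.076,0,0,0,0]
    - [0.076,0,0,0,0]
    - [0.052,0,0,0,0]
    - [0.052,0,0,0,0]
    - [0.052,0,0,0,0]
    - [0.052,0,0,0,0]
    - [0.052,0,0,0,0]

```text
clock: 19.88
tool_pos: [0.5605, 0.1586, 0.0863]
eef_rot: [0.706, 0.051, -0.705, 0.055]
contact_force: [1.7, -8.4, 1.5]
opening: 0.589
```

```bash
python3 look.py w19
```

```text
19.875 open 51.910689283936264 [ 1.7 -8.4  1.5] [0.5605 0.1586 0.0863]
coverTop 954 [-0.018  -0.0647] [ 0.0008 -0.0517] [ 0.018  -0.0413]
baseTop 1099 [-0.018  -0.0983] [ 0.0007 -0.0815] [ 0.018  -0.0681]
pad 2255 [-0.0179 -0.0439] [ 0.0043 -0.0118] [0.018 0.03 ]
plate 462 [-0.0154 -0.036 ] [ 0.0016 -0.009 ] [ 0.0178 -0.0046]
```

View pics/w19c.png

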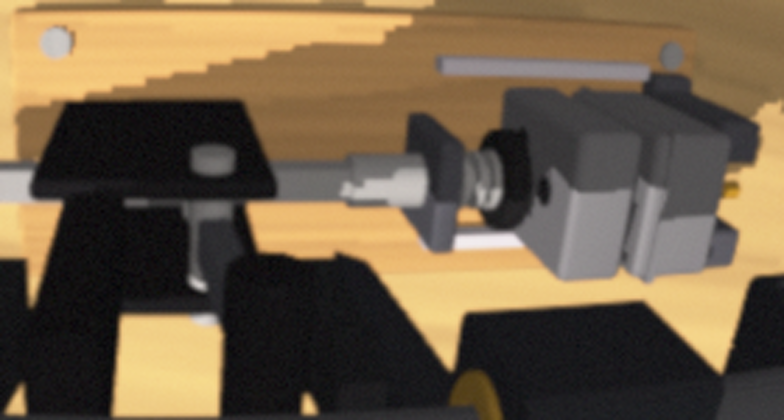

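The arm gives about 6 mm under the trigger's 8 N, so this partial stroke moved the jaw only about 1.4 mm. Closing further until the far finger rests on the handle fixes the travel.

>>> arm_command:
  plan:
    - [0.043,0,0,0,0]
    - [0.043,0,0,0,0]
    - [0.043,0,0,0,0]
    - [0.043,0,0,0,0]

```text
clock: 20.42
tool_pos: [0.5604, 0.1602, 0.0865]
eef_rot: [0.706, 0.052, -0.705, 0.055]
contact_force: [-1.2, -5.5, 3.7]
opening: 0.487
```

```bash
python3 look.py w20
```

```text
20.425 open 42.89363932982473 [-1.2 -5.5  3.7] [0.5604 0.1602 0.0865]
coverTop 951 [-0.018  -0.0646] [ 0.0005 -0.0517] [ 0.018  -0.0418]
baseTop 1090 [-0.018  -0.0987] [ 0.0005 -0.0818] [ 0.018  -0.0684]
pad 2211 [-0.0179 -0.0435] [ 0.0043 -0.0093] [0.018 0.03 ]
plate 471 [-0.0155 -0.0399] [ 0.0017 -0.0125] [ 0.0177 -0.0079]
```

View pics/w20c.png

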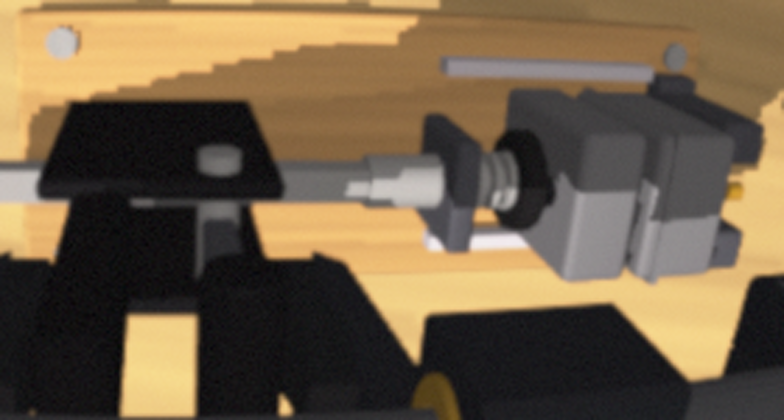

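>>> arm_command:
  plan:
    - [0.076,0,0,0,0]
    - [0.076,0,0,0,0]
    - [0.076,0,0,0,0]
    - [0.076,0,0,0,0]
    - [0.076,0,0,0,0]
    - [0.043,0,0,0,0]
    - [0.043,0,0,0,0]
    - [0.043,0,0,0,0]
    - [0.043,0,0,0,0]
    - [0.043,0,0,0,0]
    - [0.043,0,0,0,0]

```text
clock: 21.85
tool_pos: [0.5604, 0.1602, 0.0865]
eef_rot: [0.705, 0.052, -0.705, 0.055]
contact_force: [-0.6, -6.2, 4.4]
opening: 0.489
```

```bash
python3 look.py w21
```

```text
21.85 open 43.04848134481987 [-0.6 -6.2  4.4] [0.5604 0.1602 0.0865]
coverTop 937 [-0.0179 -0.0658] [ 0.0006 -0.0536] [ 0.018  -0.0442]
baseTop 1103 [-0.018  -0.0996] [ 0.0005 -0.0816] [ 0.018  -0.0669]
pad 2079 [-0.0179 -0.045 ] [ 0.0041 -0.0136] [0.018  0.0298]
plate 404 [-0.0152 -0.0397] [ 0.0021 -0.0167] [ 0.0177 -0.0127]
```

View pics/w21c.png

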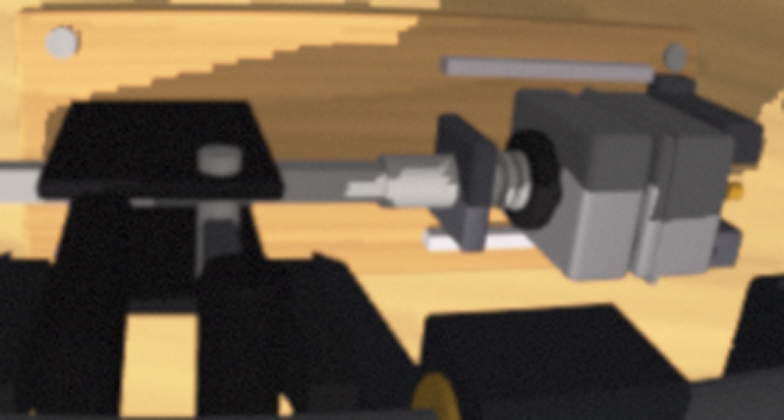

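>>> arm_command:
  plan:
    - [0.076,0,0,0,0]
    - [0.076,0,0,0,0]
    - [0.076,0,0,0,0]
    - [0.076,0,0,0,0]
    - [0.076,0,0,0,0]
    - [0.043,0,0,0,0]
    - [0.043,0,0,0,0]
    - [0.043,0,0,0,0]
    - [0.043,0,0,0,0]
    - [0.043,0,0,0,0]
    - [0.043,0,0,0,0]

```text
clock: 23.28
tool_pos: [0.5604, 0.1602, 0.0864]
eef_rot: [0.705, 0.052, -0.705, 0.055]
contact_force: [-0.0, -6.9, 5.4]
opening: 0.487
```

```bash
python3 look.py w22
```

```text
23.275 open 42.945735434702584 [-0.  -6.9  5.4] [0.5604 0.1602 0.0864]
coverTop 847 [-0.0178 -0.066 ] [ 0.0006 -0.0555] [ 0.018  -0.0459]
baseTop 1116 [-0.0179 -0.0989] [ 0.0007 -0.0813] [ 0.018  -0.0665]
pad 1946 [-0.0156 -0.045 ] [ 0.004 -0.018] [0.018  0.0299]
plate 359 [-0.0152 -0.0399] [ 0.0021 -0.0215] [ 0.0177 -0.0177]
```

View pics/w22c.png

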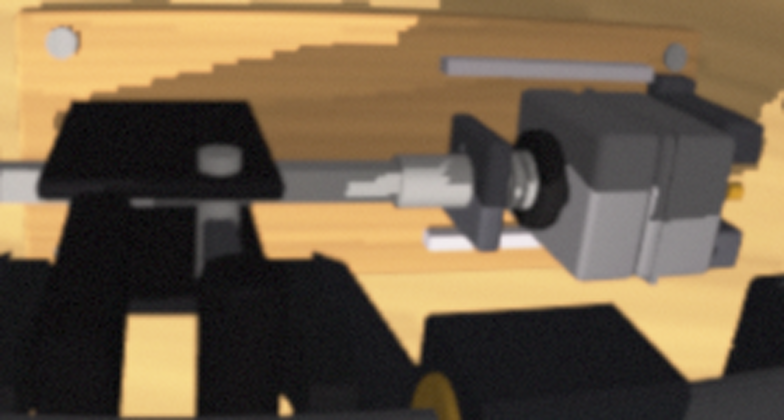

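>>> arm_command:
  plan:
    - [0.038,0,0,0,0]
    - [0.038,0,0,0,0]
    - [0.034,0,0,0,0]
    - [0.034,0,0,0,0]
    - [0.034,0,0,0,0]
    - [0.034,0,0,0,0]

```text
clock: 24.08
tool_pos: [0.5598, 0.1647, 0.0863]
eef_rot: [0.705, 0.055, -0.705, 0.054]
contact_force: [-0.8, -0.8, 4.8]
opening: 0.39
```

```bash
python3 look.py w23;python3 - <<'E'
from h import *
S,ds=r.snapshot('scene');cv2.imwrite('pics/s23.png',cv2.resize(S[110:240,200:350,::-1],None,fx=5,fy=4.5,interpolation=cv2.INTER_CUBIC))
E
```

```text
24.075 open 34.39929831126317 [-0.8 -0.8  4.8] [0.5598 0.1647 0.0863]
coverTop 820 [-0.018 -0.066] [ 0.0004 -0.0555] [ 0.018  -0.0468]
baseTop 1110 [-0.018 -0.1  ] [ 0.0005 -0.0817] [ 0.018  -0.0666]
pad 1916 [-0.015 -0.045] [ 0.0041 -0.0178] [0.018  0.0299]
plate 362 [-0.0155 -0.0397] [ 0.0017 -0.0265] [ 0.0179 -0.0228]
```

View pics/w23c.png

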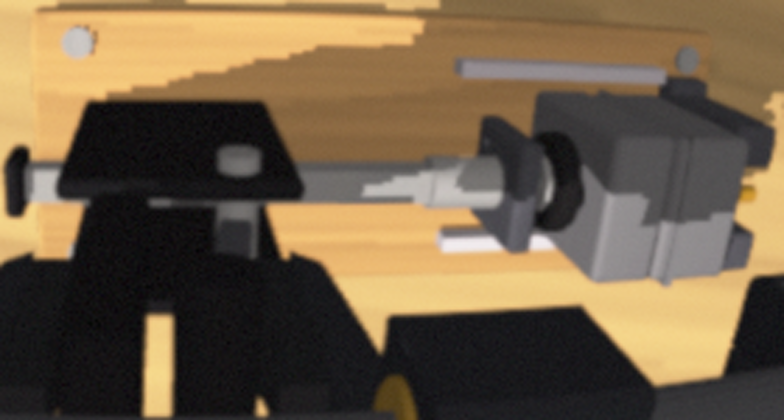

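View pics/s23.png

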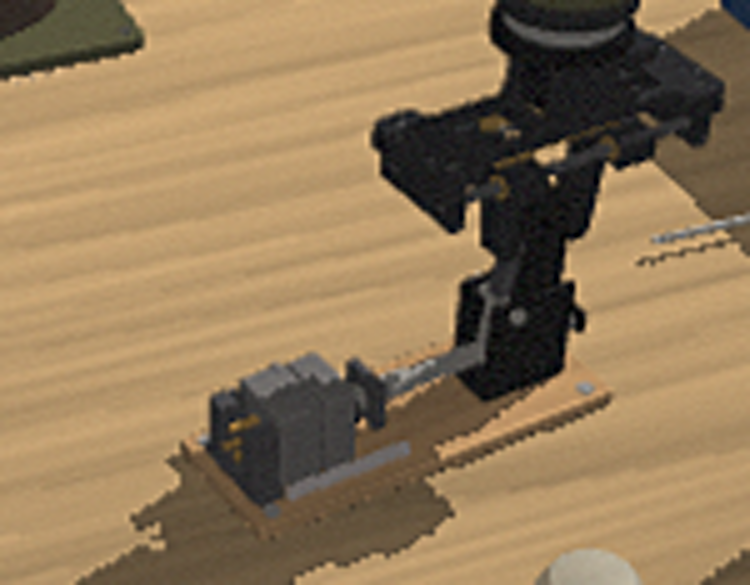

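>>> arm_command:
  plan:
    - [0.032,0,0,0,0]
    - [0.03,0,0,0,0]
    - [0.03,0,0,0,0]
    - [0.03,0,0,0,0]

```text
clock: 24.68
tool_pos: [0.5598, 0.1648, 0.0863]
eef_rot: [0.705, 0.055, -0.705, 0.054]
contact_force: [-1.5, -1.6, 5.1]
opening: 0.386
```

```bash
python3 look.py w24
python3 - <<'E'
from h import *
a=cv2.imread('pics/top0.png');P,d=r.snapshot('top');b=P[:,:,::-1];cv2.imwrite('pics/t24.png',b)
E
```

```text
24.675 open 34.01609352280279 [-1.5 -1.6  5.1] [0.5598 0.1648 0.0863]
coverTop 824 [-0.018 -0.066] [ 0.0003 -0.0555] [ 0.018  -0.0465]
baseTop 1105 [-0.018  -0.1001] [ 0.0006 -0.0816] [ 0.0179 -0.0665]
pad 1924 [-0.0158 -0.045 ] [ 0.0041 -0.0179] [0.018  0.0299]
plate 350 [-0.0158 -0.0398] [ 0.0017 -0.0263] [ 0.0179 -0.0227]
```

View pics/w24c.png

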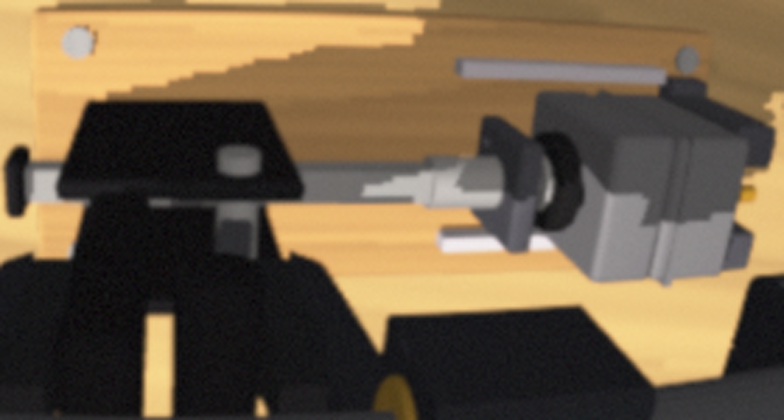

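View pics/t24.png

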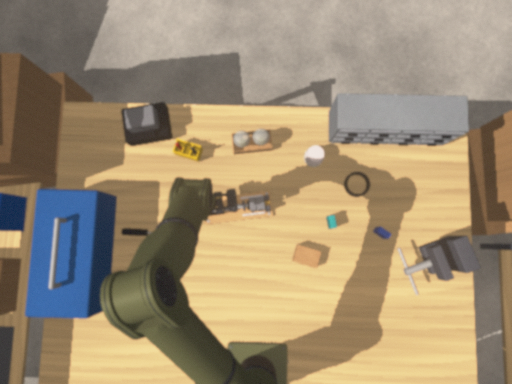

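The fingers are stalled on the squeezed trigger at 34.0 mm against a 30 mm command. The cover is closed on the back half and the spring is part-compressed with a visible gap left. The top view shows the bystanders where they were.

```bash
python3 -c "
from plant import r
print(r.finish_job())"
```

```text
the job is handed in; nothing more can be done
None
```

The job is handed in: the cover is clamped on the back half and the gripper is still holding the trigger squeezed. No verdict was reported, so success rests on my own checks below.

**What I did**
- I stood the grey cover in the cradle with its holes towards the pad, about 4 mm short of the back half and 0.5 mm off the clamp line, and let it go.
- I pumped the trigger until the pad closed the cover, using two full and two partial strokes and then a final full one. The clock stood at about 25 s of the 48 s allowed.

**Last checks**
- **Cover:** it sits flush on the back half, upright and under 1 mm off the clamp line.
- **Pad:** I estimate it is pushed in about 7 mm, worked out from how far the jaw plate moved after the cover closed (1.5 to 14 mm allowed). The wrist picture still shows a gap behind the pad.
- **Trigger:** the fingers are stalled on it at 34.0 mm against a 30 mm command, with a 22 N grip.
- **Bystanders:** the top view showed them where they started; I did not measure each one.

**What disagreed or went wrong**
- **Fingertips:** they sit about 40 mm behind the reported tool point, so my first grasp closed in the air above the cover without moving it. I allowed for the offset afterwards.
- **Arm flex:** the arm gave about 6 mm under the trigger load, so the first partial stroke moved the jaw only 1.4 mm. I corrected this by closing until the far finger rested on the handle.
- **Clamp position:** the top and wrist cameras differed by about 3 mm, and I used the wrist camera.

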